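# Park the tamper and wind the carriage home

### The arm

A 7-joint arm with a two-finger parallel gripper is mounted at the origin on the work surface. World frame = base frame: x ahead of the robot, y to its left, z up, the work surface at z = 0. Lengths are in mm, angles in rad, forces in N, time in s.
With the tool pointing down it reaches from about 400 to 875 mm from the base axis. Payload 4.4 kg.
Tool frame: the origin (TCP) lies at the very end of the fingers, on their centre line; the grasp point (between the pads) lies 19 mm behind it; z points along the fingers, x is the direction in which the jaws open and shut, and the axes are right-handed (so a half turn about z gives the same grasp; the last joint's range is limited). The gripper opens to 85 mm and grips with 20 to 120 N. Pads are 22 mm wide; open, the fingers measure 114 mm over their backs; the gripper's body (76 mm by 85 mm) begins 54 mm behind the grasp point. The pads swing forward as they close: fully open they stand 13 mm farther back than shut.
Start: joints at [1.2, 0.628, 0.038, 1.517, -0.027, 0.996, -0.02], TCP at [195.094, -620.045, 231.313] pointing down, gripper open.
Joint ranges: [-3.06, 3.06], [-0.37, 2.12], [-1.25, 1.32], [0.18, 2.47], [-1.1, 4.24], [0.23, 1.98], [-2.94, 2.94]. Speed limits (rad/s): [2.57, 2.57, 3.14, 3.14, 3.14, 3.14, 3.14].

### API

Orientations are given as [roll, pitch, yaw] about the fixed x, y, z axes, in that order (R = Rz(yaw) Ry(pitch) Rx(roll)).
In Python, from cell import ctrl gives the robot as it stands.
- The arm moves only by the shell command python3 -m creep 'ROWS'. ROWS is text: rows parted by semicolons, each of 7 numbers parted by spaces: the shift along the tool's x, y, z in units of 40 mm (1.0 is 40 mm), then the turn, a rotation vector about the tool's x, y, z in degrees, then the closure, from 0 (fully open) to 1 (shut). In form: x y z rx ry rz grip; .... A call has 1 to 10 rows; each row is the pose to reach, as a shift and turn from the pose commanded when the call began, along the tool's axes at that moment; what a row does not reach only later rows make up. A row lasts 1/12 s, in which the tool goes at most 41.7 mm and 7.16 degrees, less where a joint would pass 70% of its speed; a pose out of reach is approached as far as the arm can. A call with a gripper value outside its range is refused whole. The fingers move at their own pace and stop on an object; the grip force is fixed at half the most. Time passes only in rows, so rows that repeat a pose let the fingers close. It gives the time, the measured TCP pose, the force and the opening at its end, in the units of the state.
- ctrl.read_state(): the state, without advancing time (a new reading comes with each control period).
- ctrl.get_image(name): name is "scene" or "side" or "wrist"; returns a dict with "img" (400x640x3 uint8, red, green, blue), "vfov" (degrees; the focal length in pixels is half the picture's height over the tangent of half this angle, whatever the lens; pixels are square), "cx", "cy" (the principal point, pixels), "distortion" ([k1, k2, p1, p2, k3] as OpenCV has them; the pictures are not rectified), "T" (4x4, takes a point from camera to world coordinates); the wrist camera has in their place "tool_from_camera" (4x4, takes a point from camera to tool coordinates, whose origin is the TCP and whose axes are the tool frame's). Camera axes: x right, y up, looking along -z (the intrinsics and any distortion apply to the point x, -y, -z); pixel columns grow to the right and rows downward; lengths in mm; the calibration is good to about 2 mm. A picture is of the moment at which its call begins: read the wrist's pose just before it. There is no depth.
- ctrl.finish_job(): hands the job in, once; it reports no verdict.
Trained networks look in the newest picture that a camera, given by its name, has taken for a name from the list of things; names that differ only in an ending like _2 or _b are one class to them, and where a whole thing is asked for, a point or a joint stands for the part that bears it (a point fixed in the world has none). Each returns a list of dicts, best first, with "score" (0 to 1); they miss things now and then, are a little off and sometimes report something else, mostly with a low value. They report only what shows in the picture. A call takes as long as a camera call. They do not tell look-alikes from the thing itself.
- ctrl.boxes_of(camera, thing): "rect" ([left, top, right, bottom] in pixels, round what is visible of it).
- ctrl.cut_out(camera, thing): "pixels" (400x640 bool, what is visible of it) and "rect" ([left, top, right, bottom] in pixels, round what is visible of it).
The state is a dict: "clock": time; "qpos": joint angles; "qd": joint speeds; "tau": joint torques, N m; "eef_pos": TCP position; "tool_rot": TCP orientation; "force": force on the tool from outside, world axes, zero at the start; "torque": the same for the moment, N m; "width": finger opening in mm.
Only numpy, scipy, OpenCV 4.12 (cv2) and the standard library are available. Lean on these libraries where they do the work, as an engineer would, in place of code of your own. Each camera call takes 0.05 s, during which the arm holds its last target.

### The job

Take the tamper with the flat disc head out of the drying rack and drop it handle first through the loop on the carriage, so that it hangs there by its head. Then swing the folded crank on the handwheel up until it latches upright, and with it wind the wheel clockwise about one turn until the carriage is fully home at the end stop. Leave the crank latched upright, the tamper hanging in the loop, and the other tools and bench things undisturbed.

Things in the scene. Friction and masses are not known exactly. Their poses are not given: they have to be found in the camera images.
- unit: fixed parking unit of a wax embedding station, bolted to the bench; base plate 150 mm (x) by 490 mm (y), 12 mm thick. Origin on the bench under the plate; the handwheel axis is at its (0, -130 mm), the carriage runs along its +y axis on two rails up to a white end stop with two rubber buffers. z up
- tamper: loose steel tissue tamper, 140 g nominal: the one rack tool with a plain flat disc head (36 mm across, 12 mm thick) at the top of a straight round handle 12 mm thick and 65 mm long. It hangs handle down in one of the rack's three holes. Origin at the centre of the handle's lower end, z points up to the head (head from 65 to 77 mm)
- rack: fixed white drying rack, its top bar 210 mm long (its x), 32 mm wide (its y), 10 mm thick, top face 85 mm above the bench, narrower than the tamper's head so that fingers can straddle it; foot 56 mm wide; with three 21 mm holes at x = -70, 0 and 70 mm. Origin on the bench under its centre
- ball_probe: loose rack tool with the same handle as the tamper but a 22 mm ball for a head (28 mm collar under it); top 89 mm above its origin. Not wanted, leave it hanging. Origin at the handle's lower end
- paddle: loose rack tool with the same handle but an upright flat blade 26 x 7 x 24 mm for a head (28 mm collar under it); top 93 mm above its origin. Not wanted, leave it hanging. Origin at the handle's lower end
- jar: clear specimen jar, 60 mm across, 75 mm tall, bystander; origin under its centre
- reagent: amber bottle, 68 mm across, 170 mm tall, bystander; origin under its centre
- vial_a: small white vial, 32 mm across, 55 mm tall, bystander; origin under its centre
- vial_b: small white vial like the other, bystander; origin under its centre
- slide_box: grey slide box 60 x 120 x 32 mm, bystander; origin under its centre
- cassettes: stack of white tissue cassettes 40 x 28 x 25 mm, bystander; origin under its centre
- tamper_head (a point): point on the tamper's axis at the underside of its disc head (65 mm above the handle's end)
- loop (a point): centre of the top face of the parking loop, a level steel ring on the carriage: 34 mm outside, 20 mm inside, 10 mm deep, top face 120 mm above the bench. Its post stands 38 mm to the unit's +x side, no taller than the ring. The deck below is 44 mm above the bench, so the handle hangs free. A seated tamper has its head's underside on this face
- wheel_center (a point): point on the handwheel's vertical axis, 92 mm above the bench (level with the crank's hinge). The steel wheel is 154 mm across; its rim tops out at 74 mm above the bench, spokes and hub at 72 mm. A small detent block, 90 mm high, stands on it beside the folded crank, on the unit's +y side, 6 to 17 mm from the axis towards the hinge
- crank_hinge (a point): point on the crank's horizontal hinge axis, on the wheel 56 mm from the wheel's axis and 92 mm above the bench; it goes round with the wheel. The hinge axis runs tangentially (square to the line from wheel_center to crank_hinge). As the episode starts it lies on the unit's +x side of the wheel's axis
- crank_grip (a point): centre of the crank's black ball knob, 26 mm across, 66 mm from crank_hinge at the end of a 12 mm steel rod; the knob swivels freely on the rod's end, so it can be held while the crank turns under it. Folded, the rod lies level from the hinge across the wheel and the knob sits 10 mm beyond the wheel's axis, its underside 7 mm above the spokes. Upright, the knob is straight above the hinge, its centre 158 mm above the bench
- crank (a joint): fold angle of the crank, rad: 0 folded flat over the wheel, 1.57 upright, stop at 1.60. About 1 N at the grip lifts it; let go early it falls back. Between 1.17 and 1.53 rad its toe snaps over a spring ball (2 to 4 N at the grip); beyond, it stays latched. While folded (below 0.7 rad) the toe sits in a toothed ring under the wheel and locks the wheel
- wheel (a joint): handwheel angle, rad, 0 at the start, growing clockwise seen from above; 6.28 (one full turn) brings the carriage home. Light friction, about 2 N at the crank; stays where it is left. Stop at 6.36
- carriage (a joint): carriage travel along the unit's +y, m: 0 at the start, 0.110 fully home; geared to the wheel (17.5 mm per rad), it carries the loop along
Mind the look-alikes: they are no part of the job. Leave any orange look-alike of the tamper alone.

How it is judged:
By the outcome, as a careful person would: the job done as asked, in the order asked, and still so for the second after the job is handed in, with the robot touching nothing.
It also fails if it takes over 67 s, if anything falls off the work surface, if the arm or the gripper's body presses on something with over 40 N, if the wrist force passes 120 N, or if a joint passes its speed limit or range.

## Working session

There is one attempt and no reset: what is moved stays moved. The work goes in short steps, Python scripts to look and compute and a shell command to move; the robot and the scene stay as the last step left them, time stands still between calls to the robot, and variables do not carry over. Pictures are saved under pics/ and viewed, and the job is handed in when it is done.

```bash
ls; mkdir -p pics; python3 - <<'E'
from cell import ctrl
import cv2, numpy as np
s=ctrl.read_state()
print(s)
for n in ["scene","side","wrist"]:
    d=ctrl.get_image(n)
    cv2.imwrite(f"pics/{n}0.png",d["img"][:,:,::-1])
    print(n,{k:(np.round(v,4).tolist() if k!="img" else 0) for k,v in d.items()})
E
```

```text
pics
{'clock': 0.0, 'qpos': array([ 1.20022785,  0.629339  ,  0.03844964,  1.51833263, -0.0269994 ,
        0.99628249, -0.01998654]), 'qd': array([ 5.88272536e-04, -4.76469463e-04, -1.42288691e-03,  1.10069383e-03,
       -2.58613276e-04, -8.50956877e-05, -7.80096082e-04]), 'tau': array([-1.75264654e-05, -5.63405049e+01,  1.22589905e+00, -1.93450177e+01,
        1.08914659e-02,  1.02969847e-02,  1.17548834e-05]), 'eef_pos': array([ 194.89135524, -619.4664518 ,  230.40514806]), 'tool_rot': array([ 3.14156452e+00,  1.84303667e-03, -1.26601951e+00]), 'force': array([ 0.19508775, -1.02657766, -0.13198812]), 'torque': array([-0.05281342, -0.02324306, -0.0591632 ]), 'width': 85.44865448671099}
scene {'img': 0, 'vfov': 46.1776, 'cx': 317.1222, 'cy': 204.8495, 'distortion': [-0.1389, 0.0, 0.0, 0.0, 0.0], 'T': [[0.0657, -0.7655, 0.64, 1390.0027], [0.9978, 0.0574, -0.0339, -1.3802], [-0.0108, 0.6408, 0.7676, 1048.0464], [0.0, 0.0, 0.0, 1.0]]}
side {'img': 0, 'vfov': 55.9223, 'cx': 318.06, 'cy': 196.0866, 'distortion': [-0.0575, 0.0, 0.0, 0.0, 0.0], 'T': [[0.9573, 0.1937, -0.2145, 367.6073], [-0.2889, 0.6161, -0.7328, -736.4137], [-0.0098, 0.7635, 0.6458, 761.8399], [0.0, 0.0, 0.0, 1.0]]}
wrist {'img': 0, 'vfov': 66.5931, 'cx': 322.2981, 'cy': 202.0378, 'distortion': [-0.0132, 0.0, 0.0, 0.0, 0.0], 'tool_from_camera': [[1.0, 0.0005, 0.0003, 0.9308], [0.0005, -0.9472, -0.3205, -82.3214], [0.0001, 0.3205, -0.9472, -142.4031], [0.0, 0.0, 0.0, 1.0]]}
```

View pics/scene0.png

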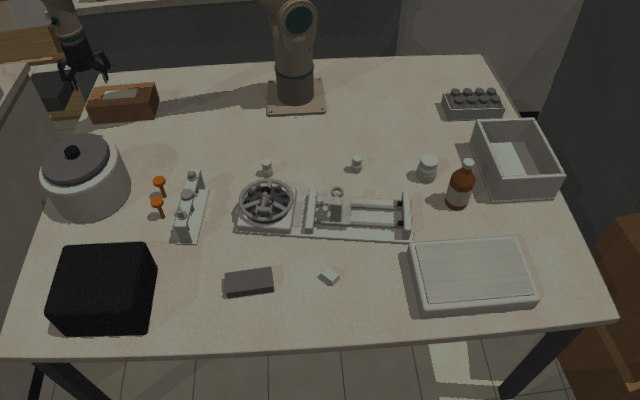

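View pics/side0.png

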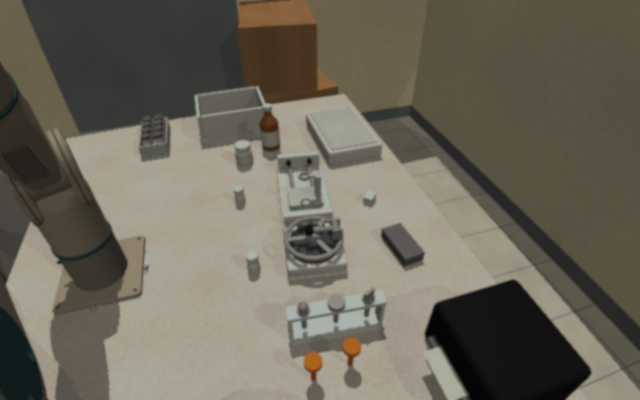

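View pics/wrist0.png

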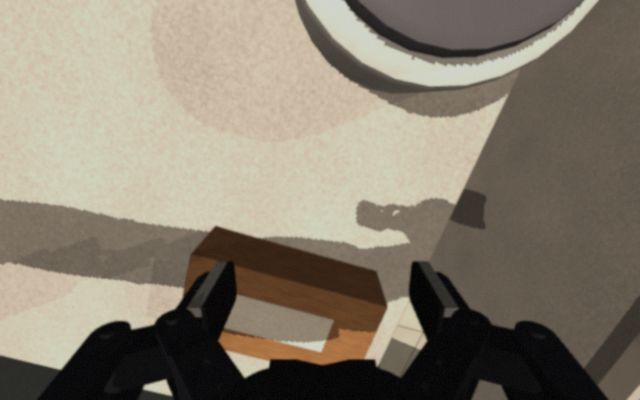

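Scene: rack at about (190,205) with three tools, handwheel (267,202), carriage/loop (337,192), and two orange look-alikes at (159,182) and (157,203). I'll zoom in and set up helpers.

```bash
cat > h.py <<'E'
import numpy as np, cv2
from scipy.spatial.transform import Rotation as R
from cell import ctrl
def K(d):
    f=200/np.tan(np.radians(d["vfov"]/2)); return np.array([[f,0,d["cx"]],[0,f,d["cy"]],[0,0,1.]])
def grab(n):
    s=ctrl.read_state(); d=ctrl.get_image(n)
    if n=="wrist":
        T=np.eye(4); T[:3,:3]=R.from_euler("xyz",s["tool_rot"]).as_matrix(); T[:3,3]=s["eef_pos"]
        d["T"]=T@d["tool_from_camera"]
    return d
F=np.diag([1,-1,-1.])
def ray(d,px):
    u=cv2.undistortPoints(np.array(px,float).reshape(-1,1,2),K(d),np.array(d["distortion"],float)).reshape(-1,2)
    v=np.c_[u,np.ones(len(u))]@F
    return d["T"][:3,3], v@d["T"][:3,:3].T
def onz(d,px,z):
    o,v=ray(d,px); return o+v*((z-o[2])/v[:,2])[:,None]
def proj(d,P):
    P=np.atleast_2d(P); c=(P-d["T"][:3,3])@d["T"][:3,:3]@F
    return cv2.projectPoints(c,np.zeros(3),np.zeros(3),K(d),np.array(d["distortion"],float))[0].reshape(-1,2)
def crop(d,name,r,k):
    l,t,a,b=r; cv2.imwrite(f"pics/{name}.png",cv2.resize(d["img"][t:b,l:a,::-1],None,fx=k,fy=k,interpolation=cv2.INTER_CUBIC))
E
python3 - <<'E'
from h import *
a=grab("scene"); b=grab("side")
crop(a,"sc1",(140,150,440,260),2.6); crop(b,"si1",(270,140,400,350),2.8)
for c in ["scene","side"]:
    for t in ["tamper","loop","tamper_head","wheel_center","crank_hinge","crank_grip","ball_probe","paddle","rack","unit","vial_a"]:
        print(c,t,[(np.round(o["rect"]).tolist(),round(o["score"],2)) for o in ctrl.boxes_of(c,t)][:4])
E
```

```text
scene tamper [([180.0, 188.0, 193.0, 212.0], 0.62), ([155.0, 177.0, 166.0, 199.0], 0.61), ([152.0, 195.0, 163.0, 219.0], 0.52), ([261.0, 187.0, 271.0, 211.0], 0.48)]
scene loop [([324.0, 189.0, 356.0, 228.0], 0.69)]
scene tamper_head [([154.0, 176.0, 162.0, 195.0], 0.66), ([185.0, 168.0, 200.0, 192.0], 0.54), ([182.0, 189.0, 195.0, 198.0], 0.51), ([153.0, 194.0, 164.0, 217.0], 0.43)]
scene wheel_center []
scene crank_hinge [([240.0, 178.0, 296.0, 222.0], 0.88), ([322.0, 188.0, 354.0, 228.0], 0.51)]
scene crank_grip []
scene ball_probe [([234.0, 176.0, 413.0, 241.0], 0.63), ([188.0, 169.0, 203.0, 184.0], 0.58), ([322.0, 267.0, 339.0, 286.0], 0.43)]
scene paddle [([264.0, 158.0, 276.0, 181.0], 0.73), ([176.0, 208.0, 188.0, 218.0], 0.43)]
scene rack [([176.0, 172.0, 206.0, 245.0], 0.82)]
scene unit [([233.0, 179.0, 413.0, 241.0], 0.97)]
scene vial_a [([354.0, 155.0, 361.0, 172.0], 0.55), ([262.0, 157.0, 273.0, 176.0], 0.53)]
side tamper [([341.0, 335.0, 361.0, 363.0], 0.7), ([327.0, 293.0, 342.0, 321.0], 0.65)]
side loop [([288.0, 172.0, 321.0, 207.0], 0.71)]
side tamper_head [([305.0, 351.0, 325.0, 381.0], 0.89), ([342.0, 340.0, 361.0, 366.0], 0.78), ([279.0, 151.0, 347.0, 280.0], 0.75), ([330.0, 294.0, 346.0, 324.0], 0.6)]
side wheel_center [([284.0, 214.0, 343.0, 259.0], 0.66)]
side crank_hinge [([283.0, 219.0, 345.0, 262.0], 0.85)]
side crank_grip [([307.0, 221.0, 339.0, 233.0], 0.7), ([287.0, 294.0, 385.0, 342.0], 0.49)]
side ball_probe [([298.0, 303.0, 309.0, 327.0], 0.72)]
side paddle [([360.0, 288.0, 377.0, 319.0], 0.74)]
side rack [([288.0, 291.0, 386.0, 346.0], 0.73)]
side unit []
side vial_a [([247.0, 252.0, 260.0, 273.0], 0.81)]
```

View pics/sc1.png

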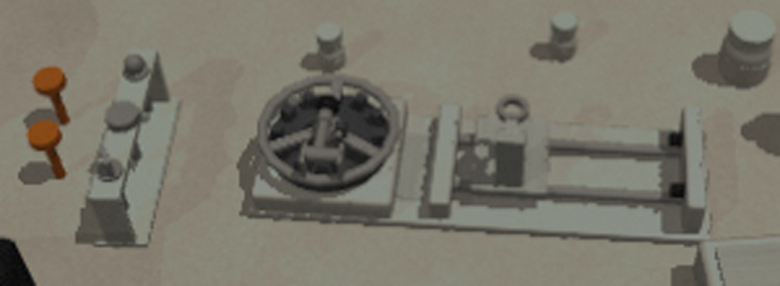

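View pics/si1.png

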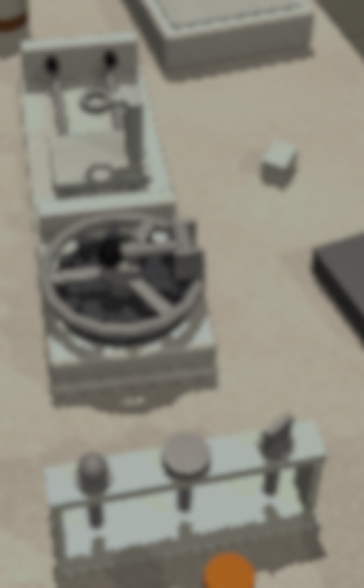

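The crops show that these could be taken for the tamper (scene px): ball probe (191,174), flat disc in the middle hole (187,194), paddle (181,214), and the orange discs (159,182) and (157,203). I choose the grey disc in the middle hole. Next I'll measure it from both cameras.

```bash
python3 - <<'E'
from h import *
a=grab("scene"); b=grab("side")
def sc(u,v): return (140+u/2.6,150+v/2.6)
def si(u,v): return (270+u/2.8,140+v/2.8)
for n,p,q,z in [("tamper top",sc(122,115),si(186,455),97),("loop",sc(512,105),si(98,102),120),("ball",sc(134,63),si(92,467),98),("paddle",sc(106,157),si(279,432),105),("wheelrim ctr",sc(327,132),si(122,275),70)]:
    A=onz(a,[p],z)[0];B=onz(b,[q],z)[0]
    print(n,np.round(p),np.round(q),np.round(A),np.round(B))
# rack end, unit plate corners scene
print("plate corners",np.round(onz(a,[sc(242,212),sc(705,240)],12)))
print("rack bar ends", np.round(onz(a,[sc(155,55),sc(107,205),sc(80,190),sc(135,203)],85)))
E
```

```text
tamper top [187. 194.] [336. 302.] [ 533. -312.   97.] [ 527. -317.   97.]
loop [337. 190.] [305. 176.] [570.  95. 120.] [571.  85. 120.]
ball [192. 174.] [303. 307.] [ 459. -307.   98.] [ 458. -308.   98.]
paddle [181. 210.] [370. 294.] [ 596. -319.  105.] [ 597. -324.  105.]
wheelrim ctr [266. 201.] [314. 238.] [549. -98.  70.] [ 539. -105.   70.]
plate corners [[ 605. -194.   12.]
 [ 677.  289.   12.]]
rack bar ends [[ 435. -289.   85.]
 [ 642. -318.   85.]
 [ 621. -348.   85.]
 [ 641. -289.   85.]]
```

```bash
cat >> h.py <<'E'
def go(pos,yaw_deg=None,tilt=None):
    "shift in 40mm units and rotvec(deg) from measured pose"
    s=ctrl.read_state(); Rt=R.from_euler("xyz",s["tool_rot"])
    sh=Rt.inv().apply(np.array(pos)-s["eef_pos"])/40
    out=[np.round(sh,3).tolist()]
    if yaw_deg is not None:
        Rg=R.from_euler("xyz",[np.pi,0,np.radians(yaw_deg)])
        out.append(np.round(np.degrees((Rt.inv()*Rg).as_rotvec()),2).tolist())
    print("at",np.round(s["eef_pos"],1),"rot",np.round(np.degrees(s["tool_rot"]),1),"F",np.round(s["force"],1),"w",round(s["width"],1),"t",round(s["clock"],2),"->",*out)
E
python3 - <<'E'
from h import *
a=grab("scene")
print(np.round(onz(a,[(87,165),(45,165),(130,165),(72,152)],130)))
go([528,-315,260],-96)
E
python3 -m creep --help | head -20
```

```text
[[ 426. -612.  130.]
 [ 413. -748.  130.]
 [ 438. -480.  130.]
 [ 365. -676.  130.]]
at [ 195.1 -620.1  231.3] rot [-180.    -0.   -72.5] F [0.2 0.2 1. ] w 85.4 t 1.5 -> [-4.778, -10.228, -0.717] [-0.0, -0.0, 23.46]invalid input
```

```bash
python3 -m creep '-0.2 -0.4 -0.5 0 0 2 0; -0.6 -1.2 -1 0 0 5 0; -1 -2.1 -1 0 0 8 0; -1.4 -3 -1 0 0 11 0; -1.8 -3.9 -1 0 0 14 0; -2.2 -4.8 -1 0 0 17 0; -2.6 -5.7 -1 0 0 19 0; -3 -6.6 -1 0 0 21 0; -3.4 -7.4 -1 0 0 23.5 0; -3.8 -8.2 -1 0 0 23.5 0'; python3 -c "
from h import *
go([528,-315,260],-96)"
```

```text
clock: 2.33
eef_pos: [463.8, -374.9, 271.5]
tool_rot: [-3.141, -0.0, -1.677]
force: [0.8, 0.2, 0.5]
width: 85.6
at [ 463.8 -374.9  271.5] rot [-180.    -0.   -96.1] F [0.8 0.2 0.5] w 85.6 t 2.33 -> [-1.661, -1.436, 0.287] [-0.02, -0.01, -0.1]
```

```bash
python3 -m creep '-0.5 -0.4 0 0 0 0 0; -1.1 -0.9 0.1 0 0 0 0; -1.5 -1.3 0.2 0 0 0 0; -1.66 -1.44 0.3 0 0 0 0; -1.66 -1.44 0.3 0 0 0 0; -1.66 -1.44 0.3 0 0 0 0'; python3 - <<'E'
from h import *
d=grab("wrist"); cv2.imwrite("pics/w1.png",d["img"][:,:,::-1])
for t in ["tamper","ball_probe","paddle","rack"]:
    print(t,[(np.round(o["rect"]).tolist(),round(o["score"],2)) for o in ctrl.boxes_of("wrist",t)][:4])
print(proj(d,[[528,-315,97],[459,-308,98],[597,-321,105]]))
E
```

```text
clock: 2.83
eef_pos: [525.5, -317.6, 259.0]
tool_rot: [3.14, -0.001, -1.677]
force: [-0.6, -0.5, -0.5]
width: 85.3
tamper [([384.0, 149.0, 418.0, 185.0], 0.86), ([300.0, 160.0, 337.0, 197.0], 0.8), ([389.0, 210.0, 424.0, 245.0], 0.73)]
ball_probe [([306.0, 228.0, 332.0, 255.0], 0.95)]
paddle [([304.0, 94.0, 332.0, 127.0], 0.68)]
rack [([296.0, 70.0, 342.0, 266.0], 0.59), ([75.0, 129.0, 132.0, 212.0], 0.17)]
[[318.60959901 181.13830818]
 [319.17615596 242.35704554]
 [316.78086897 111.55834857]]
```

View pics/w1.png

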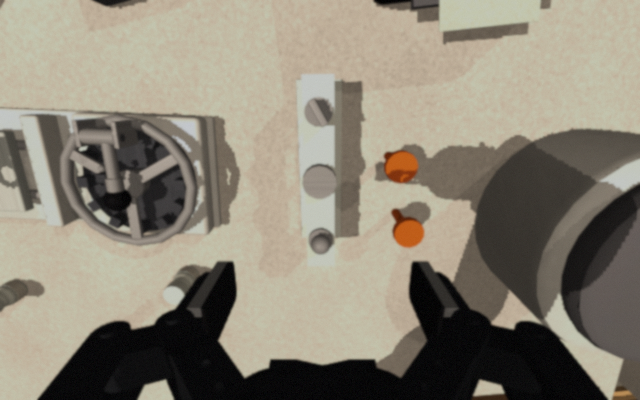

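The wrist view confirms it: a flat grey disc sits at (319,181) in the middle hole, with the ball at (320,241) and the blade at (319,111). I'll measure it precisely.

```bash
python3 - <<'E'
from h import *
d=grab("wrist")
for o in ctrl.cut_out("wrist","tamper"):
    m=o["pixels"]; r=np.array(o["rect"])
    if 290<r[0]<310:
        c=cv2.moments(m.astype(np.uint8)); print(r,c["m10"]/c["m00"],c["m01"]/c["m00"],m.sum())
P=onz(d,[(319,180),(319.5,241)],97); print(P)
crop(d,"w1c",(270,60,370,280),2.7)
E
```

```text
[301.2 162.7 335.3 198.5] 318.61373873873873 181.17342342342343 888
[[ 529.19774573 -316.35855481   97.        ]
 [ 460.06496417 -309.12404509   97.        ]]
```

View pics/w1c.png

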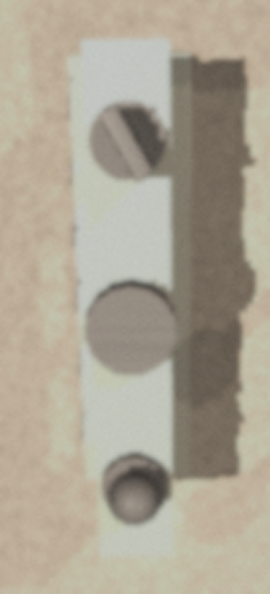

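```bash
python3 -c "
from h import *
go([528,-316,140],-96); go([528,-316,81],-96)"
```

```text
at [ 525.9 -317.7  259.6] rot [-180.    -0.   -96.1] F [ 0.4 -0.7 -0.2] w 85.4 t 3.18 -> [-0.049, -0.046, 2.991] [-0.01, -0.02, -0.14]
at [ 525.9 -317.7  259.6] rot [-180.    -0.   -96.1] F [ 0.4 -0.7 -0.2] w 85.4 t 3.18 -> [-0.049, -0.046, 4.466] [-0.01, -0.02, -0.14]
```

```bash
python3 -m creep '-0.05 -0.05 0.6 0 0 0 0; -0.05 -0.05 1.3 0 0 0 0; -0.05 -0.05 2 0 0 0 0; -0.05 -0.05 2.6 0 0 0 0; -0.05 -0.05 3 0 0 0 0; -0.05 -0.05 3 0 0 0 0; -0.05 -0.05 3 0 0 0 0'; python3 - <<'E'
from h import *
d=grab("wrist"); cv2.imwrite("pics/w2.png",d["img"][:,:,::-1])
go([528,-316,81],-96)
E
```

```text
clock: 3.77
eef_pos: [528.3, -315.0, 138.9]
tool_rot: [3.14, 0.0, -1.677]
force: [1.1, -0.8, -0.1]
width: 85.4
at [ 529.2 -315.5  140.1] rot [-179.9   -0.   -96.1] F [ 1. -0.  1.] w 85.6 t 3.82 -> [0.014, 0.029, 1.477] [-0.05, -0.03, -0.07]
```

View pics/w2.png

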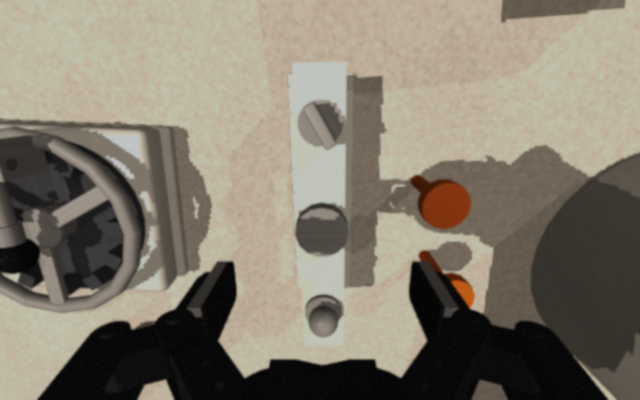

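```bash
python3 - <<'E'
from h import *
d=grab("wrist")
print(np.round(onz(d,[(322,230.5)],97),1), np.round(onz(d,[(444,204),(457,292),(418,204),(440,270)],77),1))
a=grab("scene")
print(np.round(onz(a,[(159,181),(157,202)],77),1))
go([528,-316,81],-96)
E
```

```text
[[ 529.1 -316.2   97. ]] [[ 531.5 -404.3   77. ]
 [ 455.8 -416.3   77. ]
 [ 533.5 -385.7   77. ]
 [ 477.4 -402.4   77. ]]
[[ 457.1 -406.9   77. ]
 [ 537.  -400.2   77. ]]
at [ 529.8 -315.7  141. ] rot [-1.798e+02 -1.000e-01 -9.610e+01] F [-0.8  0.5  1.2] w 85.6 t 3.92 -> [0.011, 0.048, 1.499] [-0.16, -0.07, -0.05]
```

```bash
python3 -m creep '0 0.02 0.5 0 0 0 0; 0 0.02 1 0 0 0 0; 0 0.02 1.35 0 0 0 0; 0 0.02 1.48 0 0 0 0; 0 0.02 1.48 0 0 0 0.3; 0 0.02 1.48 0 0 0 0.5; 0 0.02 1.48 0 0 0 0.8; 0 0.02 1.48 0 0 0 1; 0 0.02 1.48 0 0 0 1; 0 0.02 1.48 0 0 0 1' && python3 -m creep '0 0 0 0 0 0 1; 0 0 0 0 0 0 1; 0 0 0 0 0 0 1;0 0 0 0 0 0 1'; python3 - <<'E'
from h import *
d=grab("wrist"); cv2.imwrite("pics/w3.png",d["img"][:,:,::-1])
go([528,-316,81],-96)
E
```

```text
clock: 4.75
eef_pos: [528.9, -315.2, 81.8]
tool_rot: [-3.139, -0.001, -1.676]
force: [0.0, -0.5, 5.0]
width: 33.3
clock: 5.08
eef_pos: [528.9, -315.2, 81.8]
tool_rot: [-3.139, -0.001, -1.676]
force: [-1.1, 1.5, 5.3]
width: 33.7
at [ 528.9 -315.2   81.8] rot [-179.9   -0.   -96. ] F [-0.2  1.5  5.8] w 33.8 t 5.13 -> [0.022, 0.021, 0.019] [-0.13, -0.05, -0.04]
```

View pics/w3.png

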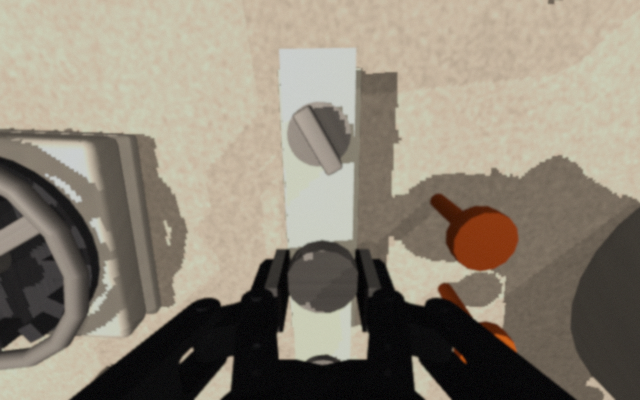

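```bash
python3 -m creep '0 0 -0.1 0 0 0 1; 0 0 -0.25 0 0 0 1; 0 0 -0.5 0 0 0 1; 0 0 -0.5 0 0 0 1; 0 0 -0.5 0 0 0 1'; python3 - <<'E'
from h import *
d=grab("wrist"); cv2.imwrite("pics/w4.png",d["img"][:,:,::-1])
a=grab("side"); crop(a,"s4",(270,240,400,350),5)
go([528,-316,81],-96)
E
```

```text
clock: 5.55
eef_pos: [528.6, -315.2, 101.1]
tool_rot: [-3.14, -0.001, -1.676]
force: [1.1, -0.4, -2.7]
width: 33.5
at [ 527.9 -314.7  100.2] rot [180.   0. -96.] F [-0.1 -1.1 -1.8] w 33.4 t 5.65 -> [0.032, -0.005, 0.479] [0.0, 0.0, -0.04]
```

View pics/w4.png

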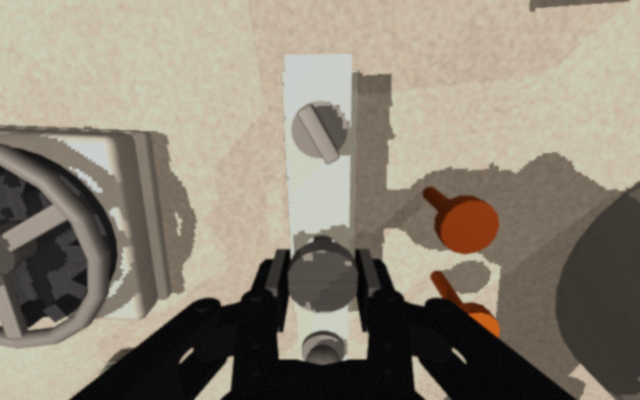

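View pics/s4.png

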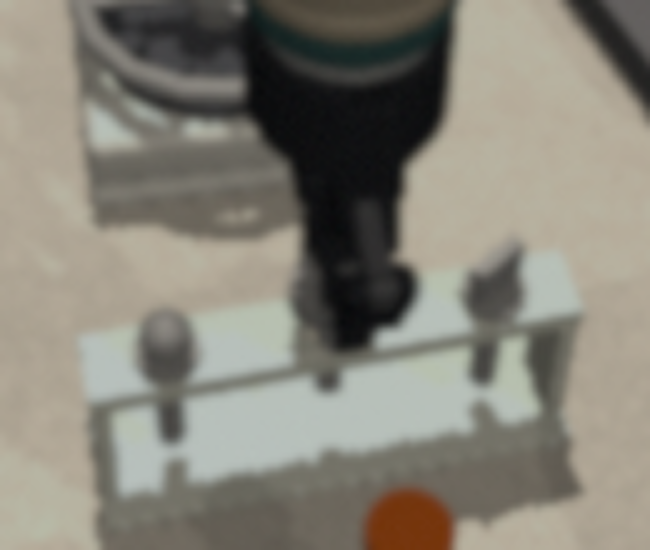

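```bash
python3 -m creep '0 0 -0.5 0 0 0 1; 0 0 -1.2 0 0 0 1; 0 0 -2 0 0 0 1; 0 0 -2.8 0 0 0 1; 0 0 -3.3 0 0 0 1; 0 0 -3.5 0 0 0 1; 0 0 -3.5 0 0 0 1'; python3 -c "
from h import *
go([565,30,240],-98.5)"
```

```text
clock: 6.23
eef_pos: [528.8, -315.3, 241.7]
tool_rot: [-3.138, -0.001, -1.676]
force: [-0.3, -1.0, -1.4]
width: 33.4
at [ 528.8 -315.3  241.7] rot [-1.798e+02 -1.000e-01 -9.600e+01] F [-0.3 -1.  -1.4] w 33.4 t 6.23 -> [-8.68, 0.009, 0.032] [-0.18, -0.07, 2.46]
```

```bash
python3 -m creep '-0.4 0 0 0 0 0 1; -1.2 0 0 0 0 1 1; -2.1 0 0 0 0 1.5 1; -3 0 0 0 0 2 1; -3.9 0 0 0 0 2.5 1; -4.8 0 0 0 0 2.5 1; -5.7 0 0 0 0 2.5 1; -6.6 0 0 0 0 2.5 1; -7.4 0 0 0 0 2.5 1; -8 0 0 0 0 2.5 1' && python3 -m creep '-0.3 0 0 0 0 0 1; -0.6 0 0 0 0 0 1; -0.68 0 0 0 0 0 1; -0.68 0 0 0 0 0 1; -0.68 0 0 0 0 0 1'; python3 - <<'E'
from h import *
d=grab("wrist"); cv2.imwrite("pics/w5.png",d["img"][:,:,::-1])
np.set_printoptions(suppress=True)
print(proj(d,[571,88,120]))
go([571,88,190],-98.5)
E
```

```text
clock: 7.07
eef_pos: [560.3, 7.5, 237.7]
tool_rot: [3.137, 0.001, -1.716]
force: [0.5, -0.1, -0.7]
width: 33.3
clock: 7.48
eef_pos: [565.5, 28.3, 239.8]
tool_rot: [3.141, -0.001, -1.722]
force: [0.7, -0.9, -1.7]
width: 33.7
[[255.14904663 199.567973  ]]
at [565.6  28.  239.9] rot [180.   -0.1 -98.7] F [-0.  -1.2 -1.5] w 33.2 t 7.53 -> [-1.504, 0.092, 1.246] [0.02, -0.08, -0.2]
```

View pics/w5.png

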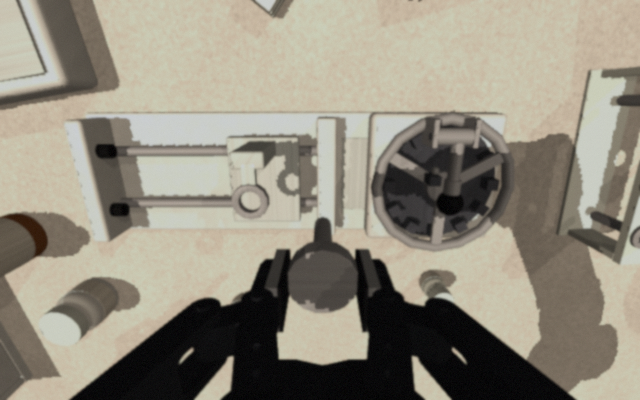

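```bash
python3 - <<'E'
from h import *
d=grab("wrist")
crop(d,"w5c",(200,110,350,320),2.8); crop(d,"w5d",(360,100,520,260),3.5)
for n in ["loop","crank_grip","tamper"]:
  for o in ctrl.cut_out("wrist",n)[:2]:
    print(n,np.round(o["rect"]),o["score"])
print(np.round(onz(d,[(250,201)],120),1))
E
```

```text
loop [226. 132. 297. 221.] 0.67
crank_grip [432. 132. 474. 216.] 0.56
crank_grip [372. 113. 516. 247.] 0.41
tamper [285. 214. 359. 313.] 0.61
[[570.4  92.7 120. ]]
```

View pics/w5c.png

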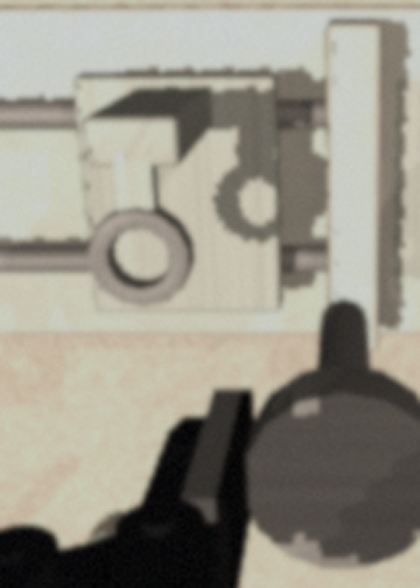

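View pics/w5d.png

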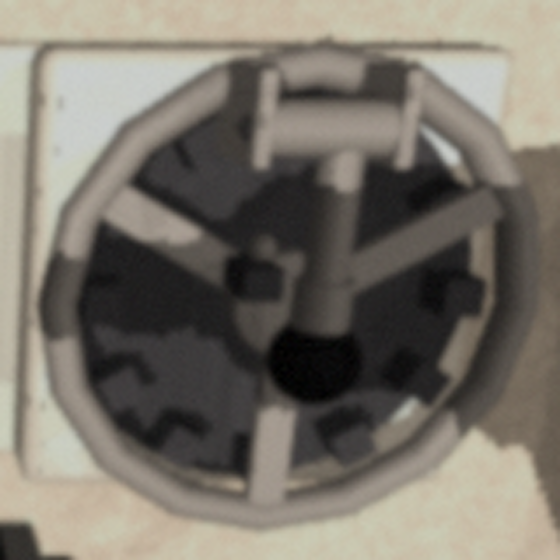

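```bash
python3 - <<'E'
from h import *
np.set_printoptions(suppress=True,precision=1)
d=grab("wrist"); T=d["T"]@np.linalg.inv(d["tool_from_camera"])
tp=lambda p:(T@np.array([*p,1.]))[:3]
print("handle end exp",proj(d,tp([0,0,62])),"disc top exp",proj(d,tp([0,0,-15])))
print("plate edge",onz(d,[(88,113),(505,113)],12))
D=onz(d,[(88,113),(505,113)],12); v=D[0]-D[1]; print("unit y dir deg",np.degrees(np.arctan2(v[1],v[0])),np.linalg.norm(v))
def q(u,v): return (360+u/3.5,100+v/3.5)
print("knob",onz(d,[q(315,360)],92),"hinge",onz(d,[q(335,127)],92),"rim c",onz(d,[q(290,290)],70))
print("rim l,r,t,b",onz(d,[q(42,300),q(537,290),q(320,45),q(270,525)],68))
E
```

```text
handle end exp [[321.1 219.8]] disc top exp [[320.6 279.6]]
plate edge [[ 674.6  291.    12. ]
 [ 600.3 -194.4   12. ]]
unit y dir deg 81.28707221916373 491.03653633885557
knob [[529.8 -96.9  92. ]] hinge [[ 595.8 -103.5   92. ]] rim c [[544.7 -98.3  70. ]]
rim l,r,t,b [[ 552.4  -23.6   68. ]
 [ 532.7 -174.4   68. ]
 [ 615.4 -109.4   68. ]
 [ 464.3  -90.5   68. ]]
```

```bash
python3 -c "
from h import *
go([570.5,93.5,200],-98.7)"
```

```text
at [565.7  29.4 240.2] rot [-180.    -0.   -98.6] F [ 0.2 -0.  -1.4] w 33.5 t 7.78 -> [-1.602, 0.122, 1.005] [-0.01, -0.01, 0.08]
```

```bash
python3 -m creep '-0.4 0.05 0 0 0 0 1; -1 0.12 0 0 0 0 1; -1.5 0.12 0 0 0 0 1; -1.6 0.12 0.4 0 0 0 1; -1.6 0.12 0.8 0 0 0 1; -1.6 0.12 1 0 0 0 1; -1.6 0.12 1 0 0 0 1; -1.6 0.12 1 0 0 0 1'; python3 - <<'E'
from h import *
np.set_printoptions(suppress=True,precision=1)
d=grab("wrist"); crop(d,"w6",(230,120,410,320),3)
a=grab("scene"); crop(a,"sc6",(280,120,420,240),4); b=grab("side"); crop(b,"si6",(250,80,350,220),4)
T=d["T"]@np.linalg.inv(d["tool_from_camera"])
tp=lambda p:(T@np.array([*p,1.]))[:3]
e=tp([0,0,62]); print("handle end",e,proj(d,e),proj(a,e),proj(b,e))
l=np.array([570.5,93.5,120]); print("loop",proj(d,l),proj(a,l),proj(b,l))
go([570.5,93.5,200],-98.7)
E
```

```text
clock: 8.45
eef_pos: [570.4, 93.6, 200.1]
tool_rot: [3.141, -0.001, -1.721]
force: [0.1, -0.0, -1.9]
width: 33.8
handle end [570.4  93.6 138.1] [[321.1 219.8]] [[336.5 185.8]] [[303.9 169.5]]
loop [[321.3 211. ]] [[336.3 190.4]] [[304.2 174.7]]
at [571.2  93.9 201.1] rot [-179.9    0.   -98.6] F [-0.8  0.  -1.6] w 33.5 t 8.6 -> [0.014, 0.017, 0.028] [-0.1, 0.03, 0.11]
```

View pics/w6.png

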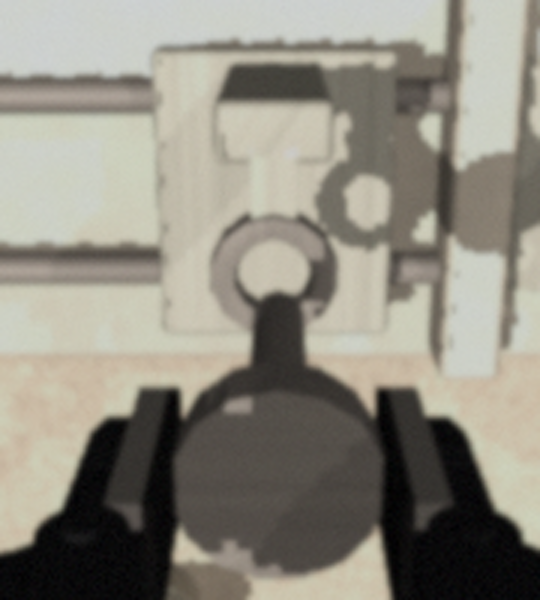

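View pics/sc6.png

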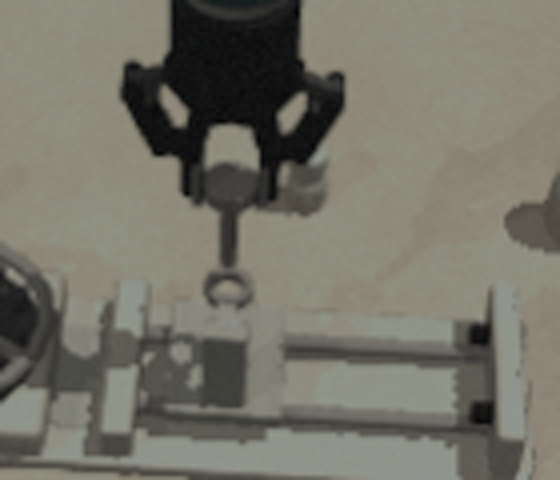

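View pics/si6.png

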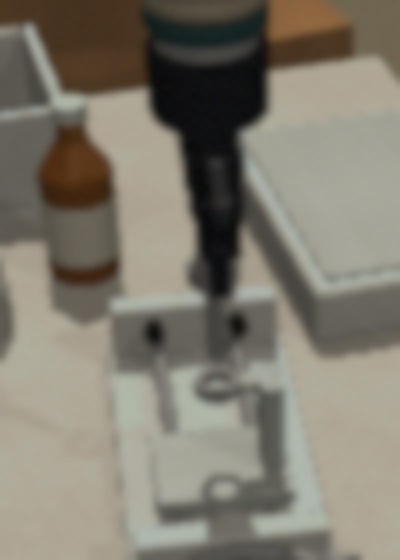

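```bash
python3 -m creep '-0.03 -0.07 0.15 0 0 0 1; -0.03 -0.07 0.3 0 0 0 1; -0.03 -0.07 0.3 0 0 0 1; -0.03 -0.07 0.3 0 0 0 1'; python3 - <<'E'
from h import *
np.set_printoptions(suppress=True,precision=1)
d=grab("wrist"); crop(d,"w7",(270,160,370,260),6)
a=grab("scene"); crop(a,"sc7",(310,160,370,210),10); 
T=d["T"]@np.linalg.inv(d["tool_from_camera"])
tp=lambda p:(T@np.array([*p,1.]))[:3]
e=tp([0,0,62]); print("handle end",e,proj(d,e),proj(a,e))
l=np.array([570.5,93.5,120]); print("loop",proj(d,l),proj(a,l))
go([570.5,93.5,200],-98.7)
E
```

```text
clock: 8.93
eef_pos: [573.0, 95.0, 187.6]
tool_rot: [3.14, -0.0, -1.72]
force: [-0.1, -0.2, -2.0]
width: 33.8
handle end [572.9  95.  125.6] [[321.1 219.8]] [[337.  189.7]]
loop [[323.6 219.7]] [[336.3 190.4]]
at [573.4  95.1 188.1] rot [180.   -0.  -98.5] F [-0.  -0.2 -1.4] w 33.3 t 9.03 -> [0.05, 0.066, -0.298] [0.01, -0.0, 0.16]
```

View pics/w7.png

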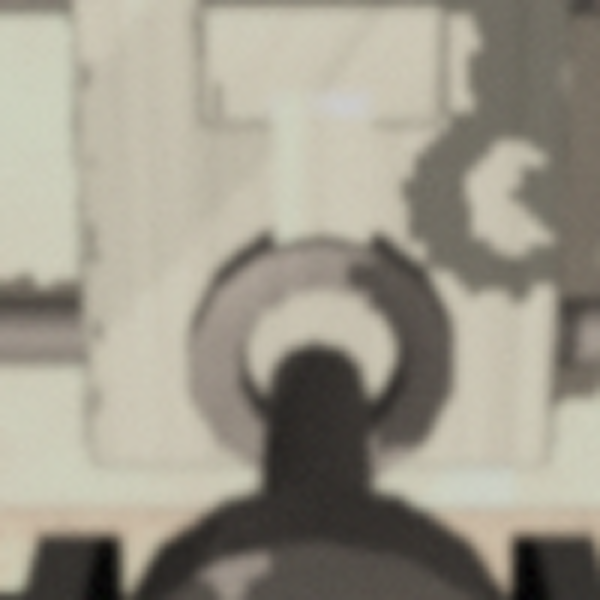

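View pics/sc7.png

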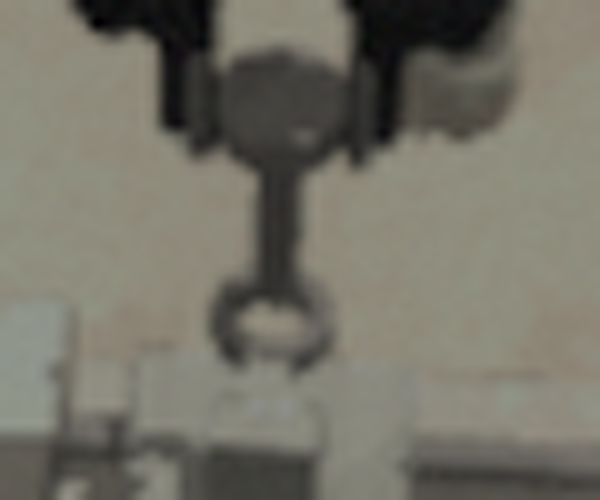

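```bash
python3 -m creep '0 -0.03 0.1 0 0 0 1; 0 -0.03 0.2 0 0 0 1; 0 -0.03 0.3 0 0 0 1; 0 -0.03 0.4 0 0 0 1; 0 -0.03 0.5 0 0 0 1; 0 -0.03 0.5 0 0 0 1'; python3 - <<'E'
from h import *
np.set_printoptions(suppress=True,precision=1)
d=grab("wrist"); crop(d,"w8",(270,160,370,260),6)
go([570.5,93.5,121],-98.7)
E
```

```text
clock: 9.53
eef_pos: [573.9, 94.8, 167.0]
tool_rot: [3.14, -0.001, -1.72]
force: [0.5, 0.2, -2.6]
width: 33.5
at [574.2  94.9 167.5] rot [179.9  -0.  -98.5] F [ 0.   0.5 -1.2] w 33.5 t 9.58 -> [0.047, 0.085, 1.163] [0.07, -0.02, 0.16]
```

View pics/w8.png

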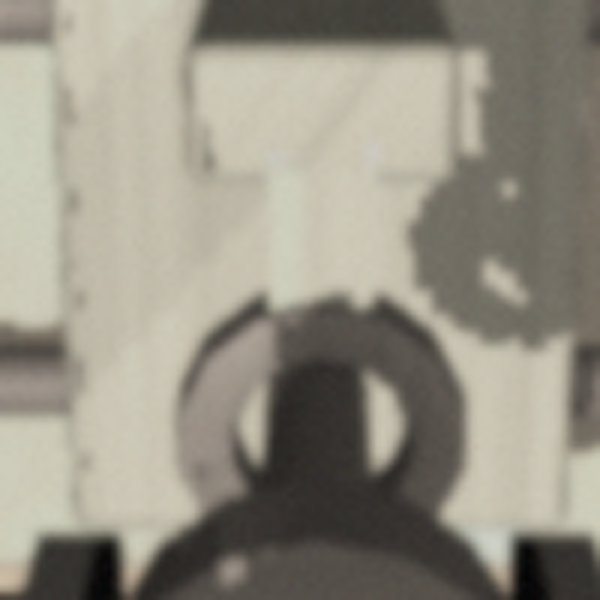

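```bash
python3 -m creep '0 0 0.2 0 0 0 1; 0 0 0.4 0 0 0 1; 0 0 0.6 0 0 0 1; 0 0 0.75 0 0 0 1; 0 0 0.9 0 0 0 1; 0 0 1 0 0 0 1; 0 0 1.1 0 0 0 1; 0 0 1.1 0 0 0 1'; python3 - <<'E'
from h import *
d=grab("wrist"); crop(d,"w9",(220,160,420,340),3.5)
a=grab("scene"); crop(a,"sc9",(300,150,380,220),8)
go([570.5,93.5,121],-98.7)
E
```

```text
clock: 10.25
eef_pos: [574.2, 94.9, 123.2]
tool_rot: [3.14, -0.0, -1.72]
force: [0.2, -0.4, -1.7]
width: 33.3
at [574.7  94.9 124.1] rot [-180.     0.   -98.5] F [-0.2 -0.2 -2.1] w 33.4 t 10.35 -> [0.051, 0.098, 0.077] [-0.0, 0.0, 0.16]
```

View pics/w9.png

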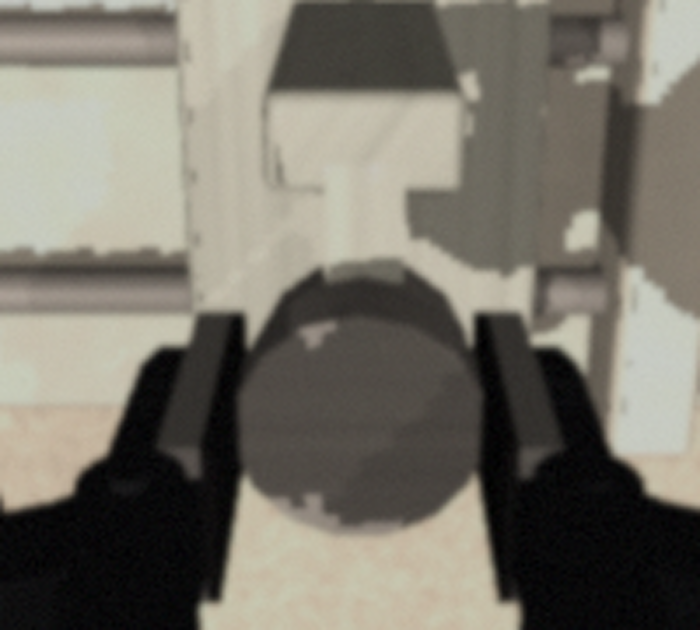

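View pics/sc9.png

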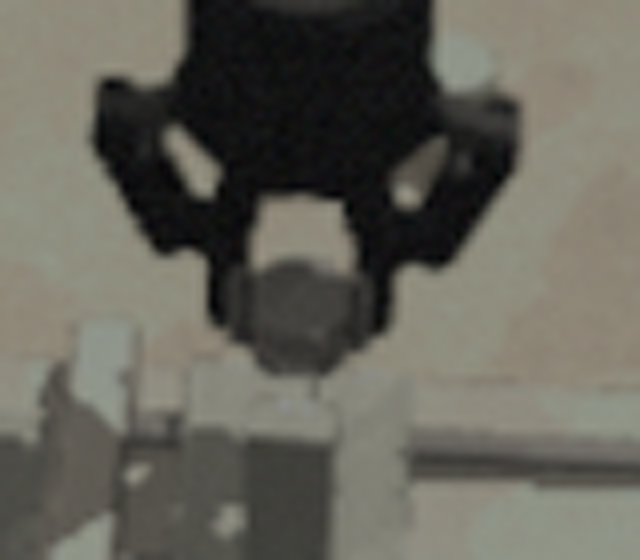

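```bash
python3 -m creep '0 0 0.06 0 0 0 1; 0 0 0.12 0 0 0 1; 0 0 0.12 0 0 0 1' && python3 -m creep '0 0 0 0 0 0 0.5; 0 0 0 0 0 0 0.4; 0 0 0 0 0 0 0.3; 0 0 0 0 0 0 0.2; 0 0 0 0 0 0 0; 0 0 0 0 0 0 0; 0 0 0 0 0 0 0'; python3 - <<'E'
from h import *
d=grab("wrist"); crop(d,"w10",(220,160,420,340),3.5)
a=grab("scene"); crop(a,"sc10",(300,150,380,220),8)
go([570.5,93.5,121],-98.7)
E
```

```text
clock: 10.6
eef_pos: [574.4, 94.9, 119.1]
tool_rot: [3.141, -0.0, -1.72]
force: [-0.3, -0.2, -1.9]
width: 33.6
clock: 11.18
eef_pos: [574.6, 94.9, 119.4]
tool_rot: [-3.141, 0.0, -1.72]
force: [0.0, -0.0, -0.0]
width: 85.9
at [574.6  94.9 119.3] rot [-180.     0.   -98.5] F [ 0.6 -0.3 -0.1] w 85.4 t 11.28 -> [0.051, 0.097, -0.042] [-0.0, 0.0, 0.16]
```

View pics/w10.png

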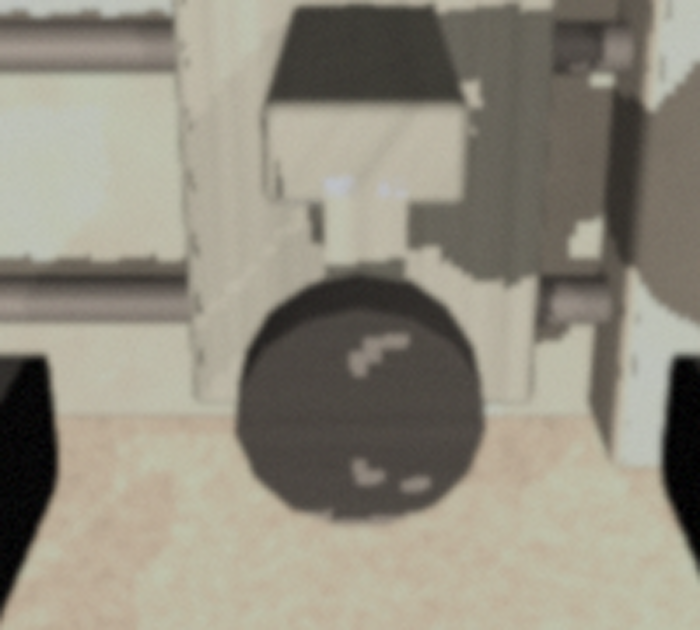

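View pics/sc10.png

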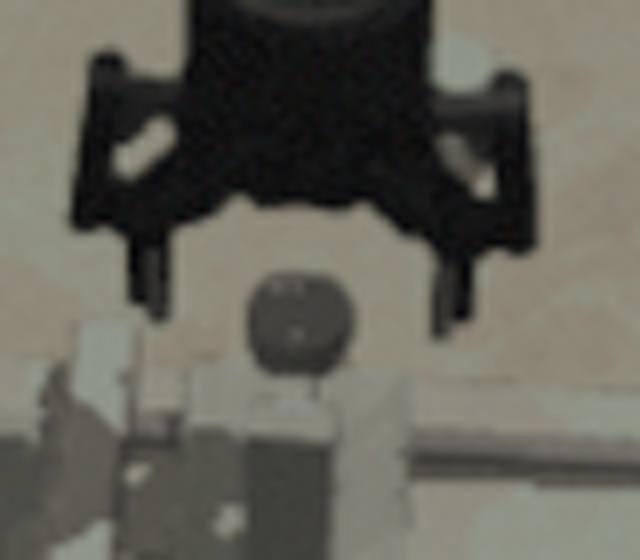

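The tamper hangs in the loop. Next I'll rise and move over the crank knob.

```bash
python3 -m creep '0 0 -0.5 0 0 0 0; 0 0 -1.2 0 0 0 0; 0 0 -1.9 0 0 0 0; 0 0 -2.4 0 0 0 0; 0.4 0 -2.5 0 0 0 0; 1.1 0.1 -2.5 0 0 0 0; 2 0.2 -2.5 0 0 0 0; 2.8 0.3 -2.5 0 0 0 0; 3.5 0.35 -2.5 0 0 0 0; 3.9 0.4 -2.5 0 0 0 0' && python3 -m creep '0.2 0 0 0 0 0 0; 0.4 0 0 0 0 0 0; 0.4 0 0 0 0 0 0'; python3 - <<'E'
from h import *
d=grab("wrist"); cv2.imwrite("pics/w11.png",d["img"][:,:,::-1])
crop(d,"w11c",(200,100,440,320),3)
go([530,-97,140],-98.7)
print(proj(d,[[530,-97,92],[596,-107,92],[541,-99,72],[541,-99,92]]))
E
```

```text
clock: 12.12
eef_pos: [534.5, -61.2, 219.6]
tool_rot: [-3.142, -0.002, -1.724]
force: [0.5, 0.2, 0.2]
width: 85.4
clock: 12.37
eef_pos: [533.3, -73.8, 219.4]
tool_rot: [-3.141, -0.0, -1.721]
force: [0.4, 0.9, 0.4]
width: 85.6
at [533.6 -72.4 219.3] rot [-180.     0.   -98.5] F [-0.5 -0.2 -0.5] w 85.5 t 12.42 -> [0.622, -0.002, 1.983] [-0.02, 0.03, 0.17]
[[346.64746727 193.12308896]
 [348.58210623 118.60563217]
 [345.71038502 176.18901682]
 [347.31378838 181.4330374 ]]
```

View pics/w11.png

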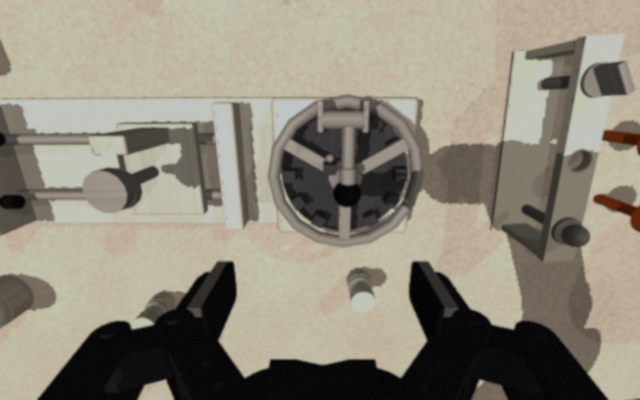

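View pics/w11c.png

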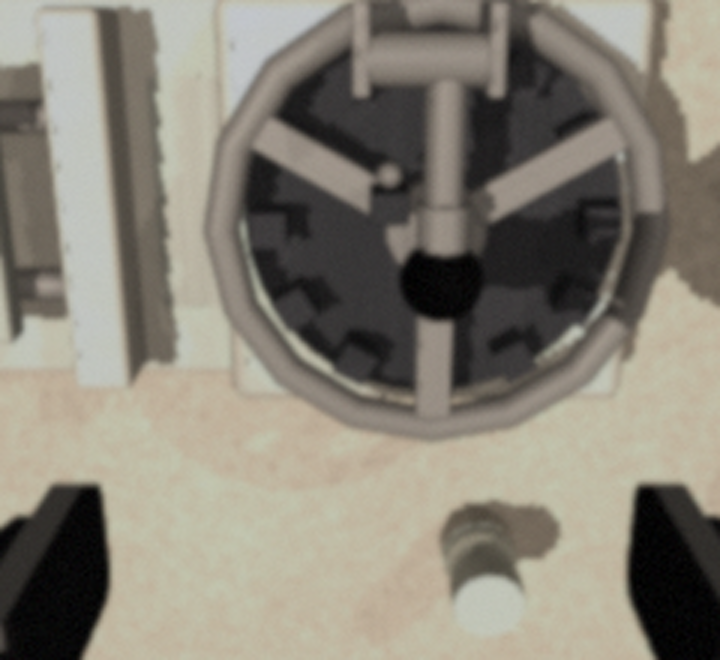

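```bash
python3 -c "
from h import *
go([532.5,-96.3,130],-98.7)"
```

```text
at [533.6 -72.4 219.3] rot [-180.     0.   -98.5] F [-0.5 -0.2 -0.5] w 85.5 t 12.42 -> [0.596, -0.061, 2.233] [-0.02, 0.03, 0.17]
```

```bash
python3 -m creep '0.3 -0.03 0.2 0 0 0 0; 0.58 -0.06 0.7 0 0 0 0; 0.6 -0.06 1.3 0 0 0 0; 0.6 -0.06 1.8 0 0 0 0; 0.6 -0.06 2.2 0 0 0 0; 0.6 -0.06 2.2 0 0 0 0; 0.6 -0.06 2.2 0 0 0 0'; python3 - <<'E'
from h import *
d=grab("wrist"); 
crop(d,"w12c",(220,130,440,330),3.2)
go([532.5,-96.3,78],-98.7)
print(proj(d,[[532.5,-96.3,92],[530,-97,92]]))
E
```

```text
clock: 13.0
eef_pos: [531.6, -96.3, 130.3]
tool_rot: [3.139, 0.0, -1.719]
force: [0.2, -0.6, 0.1]
width: 85.2
at [532.5 -96.5 131.3] rot [-180.     0.   -98.5] F [ 1.1 -0.9  0.9] w 85.4 t 13.05 -> [-0.006, -0.0, 1.333] [-0.0, 0.01, 0.22]
[[320.80795406 232.17256317]
 [322.44467056 235.50023767]]
```

View pics/w12c.png

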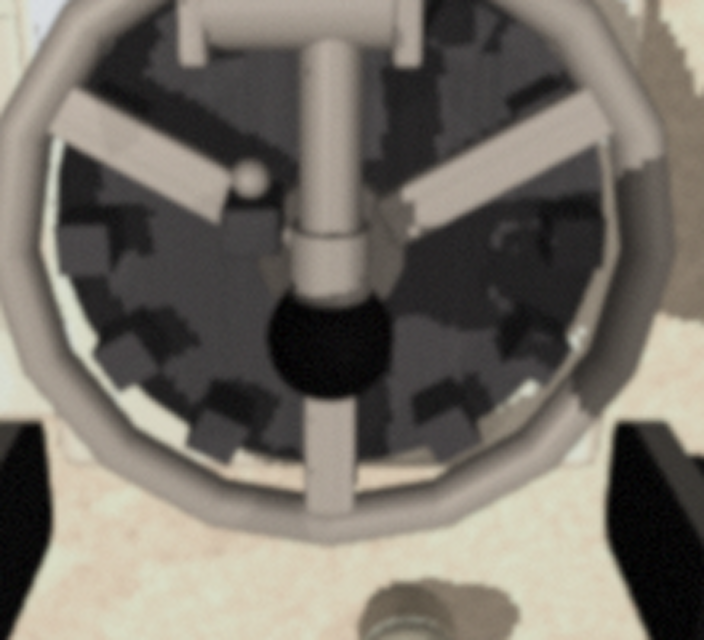

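```bash
python3 -m creep '0 0.03 0.5 0 0 0 0; 0 0.03 1 0 0 0 0; 0 0.03 1.25 0 0 0 0; 0 0.03 1.35 0 0 0 0; 0 0.03 1.35 0 0 0 0; 0 0.03 1.35 0 0 0 0'; python3 - <<'E'
from h import *
d=grab("wrist"); 
crop(d,"w13c",(220,130,440,330),3.2)
go([532.5,-96.3,78],-98.7)
E
```

```text
clock: 13.55
eef_pos: [531.6, -96.8, 78.1]
tool_rot: [-3.14, -0.0, -1.72]
force: [-0.4, -0.2, 0.2]
width: 85.1
at [531.8 -96.8  78.3] rot [-179.9   -0.   -98.5] F [ 0.4 -0.1  0.6] w 85.4 t 13.6 -> [-0.016, -0.016, 0.008] [-0.11, -0.0, 0.17]
```

View pics/w13c.png

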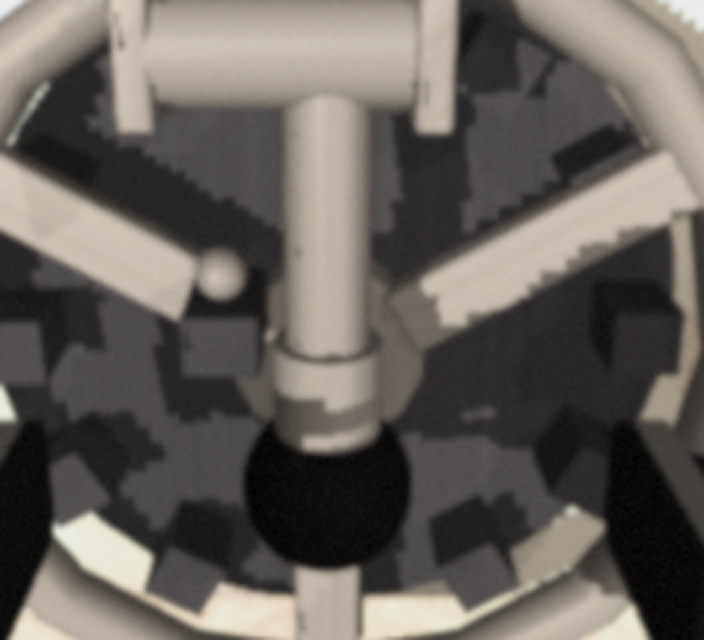

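```bash
python3 -m creep '0 0 0 0 0 0 0.3; 0 0 0 0 0 0 0.5; 0 0 0 0 0 0 0.7; 0 0 0 0 0 0 1; 0 0 0 0 0 0 1; 0 0 0 0 0 0 1; 0 0 0 0 0 0 1;0 0 0 0 0 0 1'; python3 - <<'E'
from h import *
d=grab("wrist"); 
crop(d,"w14c",(220,130,440,330),3.2)
go([532.5,-96.3,78],-98.7)
E
```

```text
clock: 14.27
eef_pos: [531.0, -96.6, 77.5]
tool_rot: [-3.141, 0.0, -1.72]
force: [-0.1, 0.3, 3.4]
width: 22.8
at [531.  -96.6  77.5] rot [-180.     0.   -98.5] F [-1.4  0.7  3.4] w 22.6 t 14.32 -> [-0.012, -0.035, -0.012] [-0.02, 0.01, 0.17]
```

View pics/w14c.png

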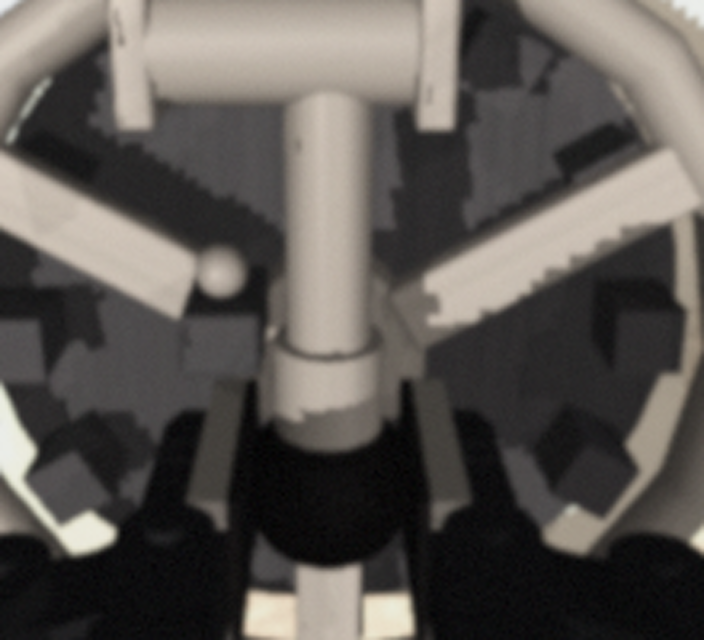

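```bash
python3 - <<'E'
from h import *
d=grab("wrist"); M=d["tool_from_camera"]; d2=dict(d); d2["T"]=M
print(proj(d2,[[13,-11,-3],[-13,-11,-3],[0,0,-14.5],[0,0,-3],[0,-3,-14.5],[0,3,-14.5]]))
print("knob seen",proj(d2,[0,0,0]), (328/3.2+220, 492/3.2+130), "pad tip corners seen",(232/3.2+220,380/3.2+130),(425/3.2+220,380/3.2+130))
E
```

```text
[[346.15869425 247.706221  ]
 [295.11292776 247.73146094]
 [320.56736622 279.03821396]
 [320.68371737 266.69149299]
 [320.55255853 273.65801132]
 [320.58199302 284.34691455]]
knob seen [[320.71150596 263.7433701 ]] (322.5, 283.75) pad tip corners seen (292.5, 248.75) (352.8125, 248.75)
```

```bash
python3 -m creep '0 -0.01 -0.08 0 0 0 1; 0 -0.01 -0.165 0 0 0 1; 0 -0.02 -0.25 0 0 0 1; 0 -0.035 -0.33 0 0 0 1; 0 -0.055 -0.41 0 0 0 1; 0 -0.075 -0.49 0 0 0 1; 0 -0.1 -0.565 0 0 0 1; 0 -0.13 -0.645 0 0 0 1; 0 -0.13 -0.645 0 0 0 1'; python3 -c "
from h import *
d=grab('wrist'); crop(d,'w15',(160,60,480,330),2.4)
go([531,-96.6,77.5],-98.7)"
```

```text
clock: 15.12
eef_pos: [536.2, -97.4, 103.7]
tool_rot: [-3.141, 0.0, -1.72]
force: [-0.3, 1.3, -0.6]
width: 22.6
at [536.  -97.4 103.4] rot [-180.     0.   -98.5] F [-0.1  1.1 -1.1] w 23.0 t 15.17 -> [-0.001, 0.128, 0.647] [-0.0, 0.0, 0.16]
```

View pics/w15.png

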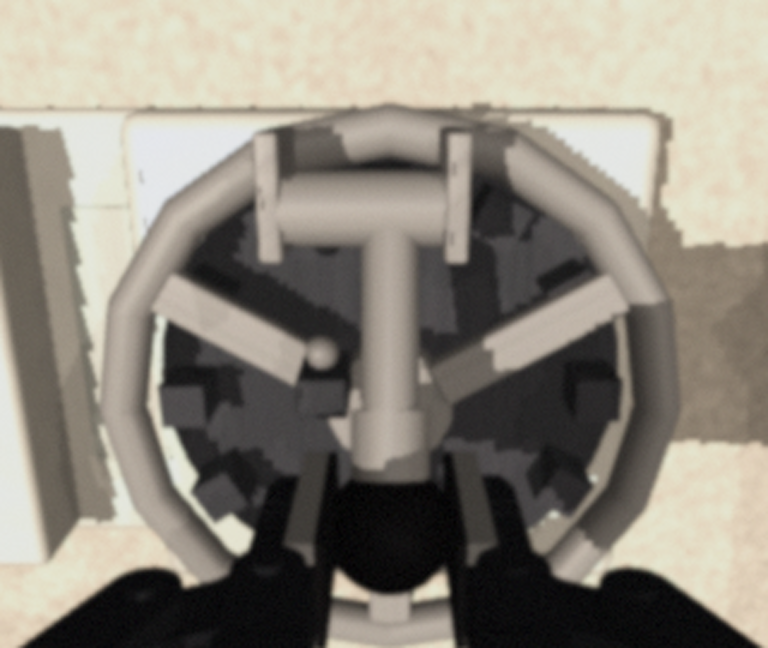

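```bash
python3 -m creep '0 -0.035 -0.075 0 0 0 1; 0 -0.07 -0.15 0 0 0 1; 0 -0.11 -0.22 0 0 0 1; 0 -0.16 -0.29 0 0 0 1; 0 -0.26 -0.42 0 0 0 1; 0 -0.37 -0.54 0 0 0 1; 0 -0.49 -0.65 0 0 0 1; 0 -0.63 -0.745 0 0 0 1; 0 -0.77 -0.83 0 0 0 1; 0 -0.77 -0.83 0 0 0 1'; python3 -c "
from h import *
d=grab('wrist'); crop(d,'w16',(160,60,480,330),2.4)
go([531,-96.6,77.5],-98.7)"
```

```text
clock: 16.0
eef_pos: [568.5, -102.3, 137.6]
tool_rot: [-3.139, 0.0, -1.72]
force: [-2.1, 1.1, 3.8]
width: 22.9
at [ 567.4 -102.2  137.1] rot [-179.9    0.   -98.5] F [-1.1  1.8  3.8] w 22.9 t 16.05 -> [-0.003, 0.924, 1.488] [-0.08, 0.0, 0.16]
```

View pics/w16.png

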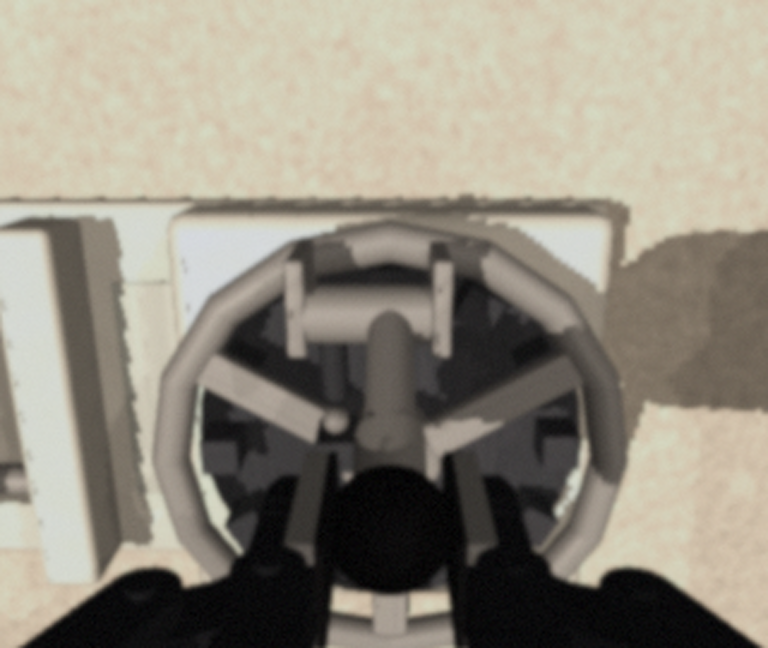

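```bash
python3 -m creep '0 -0.07 -0.035 0 0 0 1; 0 -0.15 -0.065 0 0 0 1; 0 -0.23 -0.095 0 0 0 1; 0 -0.31 -0.12 0 0 0 1; 0 -0.39 -0.14 0 0 0 1; 0 -0.47 -0.155 0 0 0 1; 0 -0.55 -0.165 0 0 0 1; 0 -0.63 -0.175 0 0 0 1; 0 -0.71 -0.18 0 0 0 1; 0 -0.78 -0.18 0 0 0 1'; python3 -m creep '0 -0.01 0 0 0 0 1; 0 -0.01 0 0 0 0 1'; python3 -c "
from h import *
d=grab('wrist'); crop(d,'w17',(160,60,480,330),2.4)
a=grab('scene'); crop(a,'sc17',(230,130,330,240),5)
go([531,-96.6,77.5],-98.7)"
```

```text
clock: 16.88
eef_pos: [598.4, -107.2, 143.8]
tool_rot: [-3.14, -0.0, -1.72]
force: [-1.4, 1.0, 3.3]
width: 22.6
clock: 17.05
eef_pos: [598.2, -107.1, 143.8]
tool_rot: [-3.141, -0.0, -1.72]
force: [-0.7, 0.6, 4.4]
width: 22.9
at [ 598.2 -107.1  143.8] rot [-179.9   -0.   -98.5] F [0.6 1.1 4.4] w 22.8 t 17.15 -> [-0.012, 1.702, 1.657] [-0.05, -0.02, 0.15]
```

View pics/w17.png

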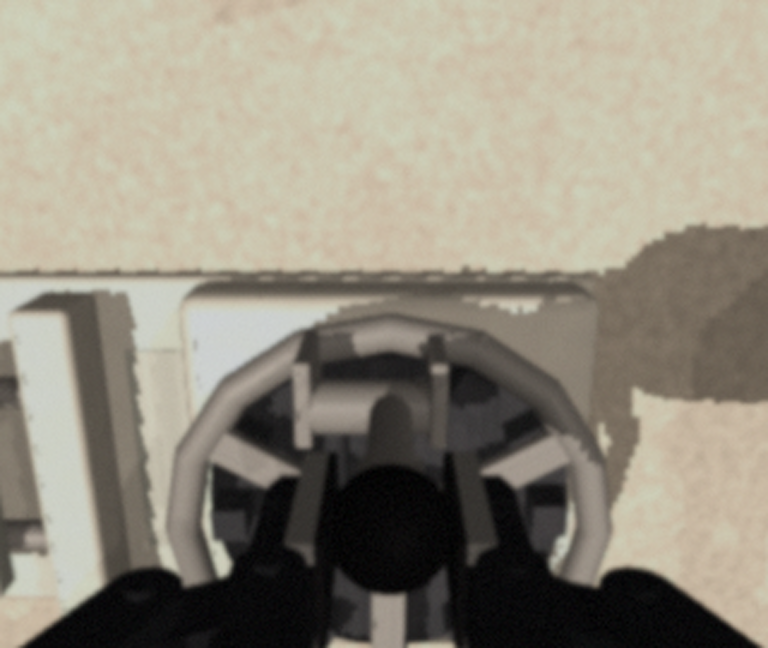

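View pics/sc17.png

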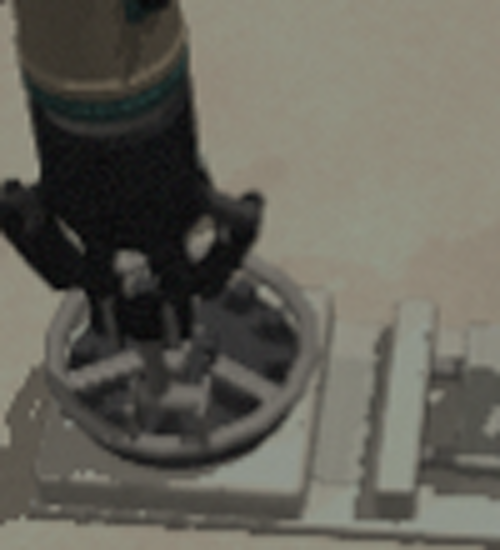

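```bash
python3 - <<'E'
import numpy as np
r=57/40
def p(f): f=np.radians(f); return np.array([r*np.sin(f),-r*np.cos(f)])
for k in range(6):
    s=p(60*k) if k else np.array([0,-58/40])
    print(k,"; ".join("%.2f %.2f"%tuple(p(60*k+6*i)-s) for i in range(1,11)))
s=p(360); print("; ".join("%.3f %.3f"%tuple(p(f)-s) for f in (361,362,363,364,365)))
E
```

```text
0 0.15 0.03; 0.30 0.06; 0.44 0.09; 0.58 0.15; 0.71 0.22; 0.84 0.30; 0.95 0.39; 1.06 0.50; 1.15 0.61; 1.23 0.74
1 0.07 0.13; 0.12 0.27; 0.16 0.42; 0.18 0.56; 0.19 0.71; 0.18 0.86; 0.16 1.01; 0.12 1.15; 0.07 1.29; 0.00 1.42
2 -0.08 0.13; -0.18 0.24; -0.28 0.35; -0.40 0.44; -0.52 0.52; -0.65 0.59; -0.79 0.64; -0.94 0.68; -1.09 0.70; -1.23 0.71
3 -0.15 -0.01; -0.30 -0.03; -0.44 -0.07; -0.58 -0.12; -0.71 -0.19; -0.84 -0.27; -0.95 -0.37; -1.06 -0.47; -1.15 -0.59; -1.23 -0.71
4 -0.07 -0.13; -0.12 -0.27; -0.16 -0.42; -0.18 -0.56; -0.19 -0.71; -0.18 -0.86; -0.16 -1.01; -0.12 -1.15; -0.07 -1.29; -0.00 -1.43
5 0.08 -0.13; 0.18 -0.24; 0.28 -0.35; 0.40 -0.44; 0.52 -0.52; 0.65 -0.59; 0.79 -0.64; 0.94 -0.68; 1.09 -0.70; 1.23 -0.71
0.025 0.000; 0.050 0.001; 0.075 0.002; 0.099 0.003; 0.124 0.005
```

```bash
python3 -m creep '0.08 0.02 0 0 0 0 1; 0.15 0.03 0 0 0 0 1; 0.3 0.06 0 0 0 0 1; 0.44 0.09 0 0 0 0 1; 0.44 0.09 0 0 0 0 1'; python3 -c "
from h import *
d=grab('wrist'); crop(d,'w18',(160,60,480,330),2.4)
go([540.9,-98.1,143.8],-98.7)"
```

```text
clock: 17.57
eef_pos: [591.3, -126.0, 143.8]
tool_rot: [-3.141, -0.002, -1.722]
force: [-0.4, -0.9, 4.8]
width: 22.7
at [ 591.3 -125.7  143.8] rot [-1.80e+02 -1.00e-01 -9.86e+01] F [-0.9 -0.3  5.3] w 22.9 t 17.62 -> [-0.492, 1.35, -0.001] [-0.03, -0.1, 0.05]
```

View pics/w18.png

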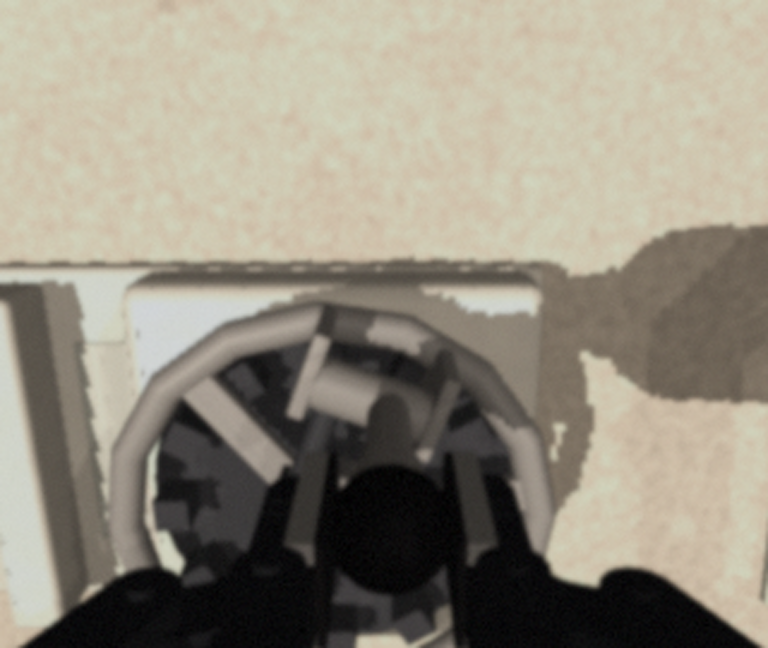

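```bash
python3 -m creep '0.14 0.06 0 0 0 0 1; 0.27 0.13 0 0 0 0 1; 0.4 0.21 0 0 0 0 1; 0.51 0.3 0 0 0 0 1; 0.62 0.41 0 0 0 0 1; 0.71 0.52 0 0 0 0 1; 0.79 0.65 0 0 0 0 1; 0.79 0.65 0 0 0 0 1'; python3 -c "
from h import *
go([540.9,-98.1,143.8],-98.7)"; python3 -m creep '0.07 0.13 0 0 0 0 1; 0.12 0.27 0 0 0 0 1; 0.16 0.42 0 0 0 0 1; 0.18 0.56 0 0 0 0 1; 0.19 0.71 0 0 0 0 1; 0.18 0.86 0 0 0 0 1; 0.16 1.01 0 0 0 0 1; 0.12 1.15 0 0 0 0 1; 0.07 1.29 0 0 0 0 1; 0 1.42 0 0 0 0 1'; python3 -c "
from h import *
d=grab('wrist'); crop(d,'w19',(160,60,480,330),2.4)
go([540.9,-98.1,143.8],-98.7)"
```

```text
clock: 18.28
eef_pos: [559.8, -152.6, 143.8]
tool_rot: [3.141, -0.001, -1.721]
force: [0.3, -0.2, 5.0]
width: 22.9
at [ 559.8 -152.6  143.8] rot [ 1.80e+02 -1.00e-01 -9.86e+01] F [ 0.3 -0.2  5. ] w 22.9 t 18.28 -> [-1.276, 0.671, -0.002] [0.05, -0.07, 0.07]
clock: 19.12
eef_pos: [504.8, -143.4, 143.8]
tool_rot: [-3.14, -0.001, -1.721]
force: [1.5, 0.3, 5.5]
width: 23.2
at [ 503.4 -142.2  143.7] rot [179.9   0.  -98.5] F [-0.2  1.6  8.3] w 22.9 t 19.17 -> [-1.231, -0.764, -0.003] [0.07, 0.0, 0.15]
```

View pics/w19.png

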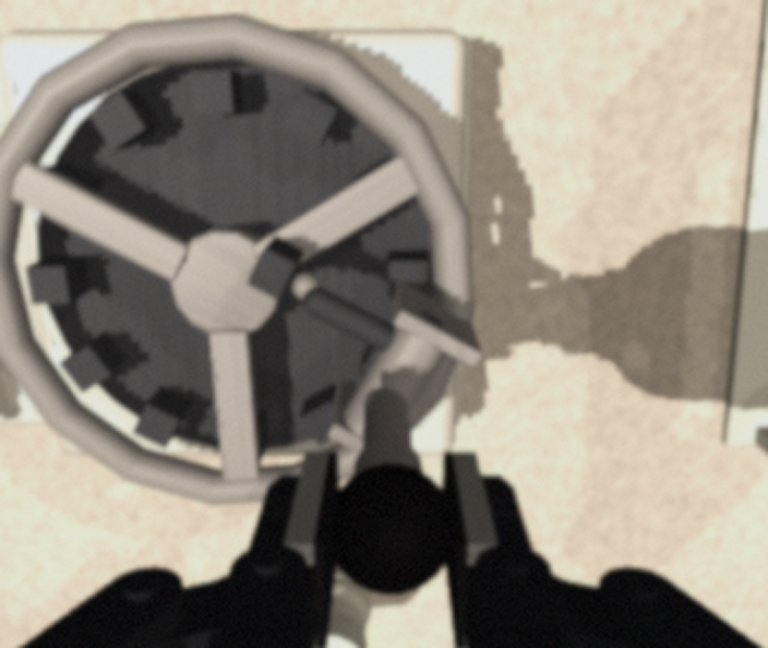

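```bash
python3 -m creep '-0.08 0.13 -0.02 0 0 0 1; -0.18 0.24 -0.02 0 0 0 1; -0.28 0.34 -0.02 0 0 0 1; -0.4 0.43 -0.02 0 0 0 1; -0.52 0.51 -0.02 0 0 0 1; -0.65 0.58 -0.02 0 0 0 1; -0.79 0.63 -0.02 0 0 0 1; -0.94 0.67 -0.02 0 0 0 1; -1.09 0.69 -0.02 0 0 0 1; -1.23 0.7 -0.02 0 0 0 1'; python3 -c "
from h import *
d=grab('wrist'); crop(d,'w20',(160,60,480,330),2.4)
go([540.9,-98.1,143.8],-98.7)"
```

```text
clock: 20.0
eef_pos: [483.9, -89.0, 144.0]
tool_rot: [3.14, -0.0, -1.72]
force: [0.5, -1.0, -6.0]
width: 22.6
at [484.2 -87.3 144. ] rot [ 1.799e+02  1.000e-01 -9.840e+01] F [ 0.8  1.6 -5.2] w 22.6 t 20.05 -> [0.059, -1.441, 0.002] [0.09, 0.07, 0.27]
```

View pics/w20.png

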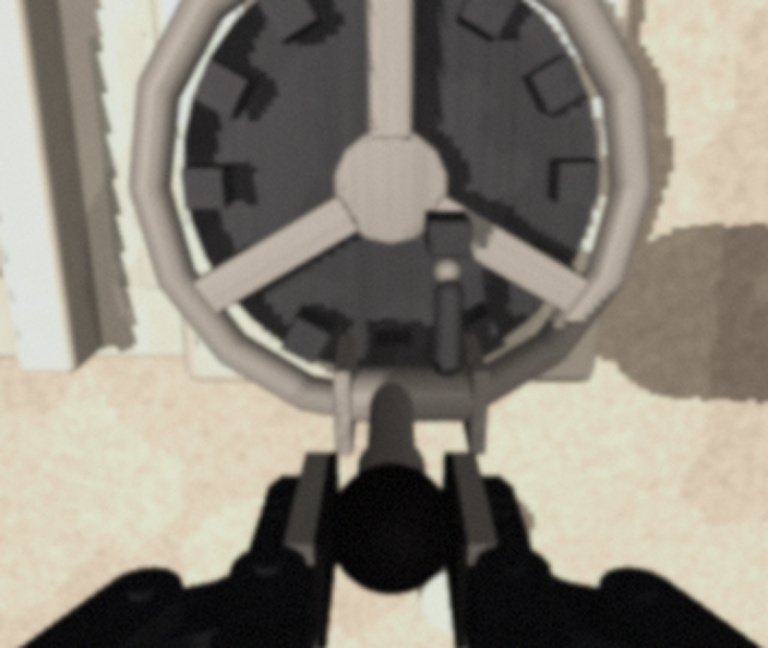

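```bash
python3 -m creep '-0.15 -0.01 0.01 0 0 0 1; -0.3 -0.03 0.01 0 0 0 1; -0.44 -0.07 0.01 0 0 0 1; -0.58 -0.12 0.01 0 0 0 1; -0.71 -0.19 0.01 0 0 0 1; -0.84 -0.27 0.01 0 0 0 1; -0.95 -0.37 0.01 0 0 0 1; -1.06 -0.47 0.01 0 0 0 1; -1.15 -0.59 0.01 0 0 0 1; -1.23 -0.71 0.01 0 0 0 1'; python3 -c "
from h import *
go([540.9,-98.1,143.8],-98.7)"; python3 -m creep '-0.07 -0.13 0 0 0 0 1; -0.12 -0.27 0 0 0 0 1; -0.16 -0.42 0 0 0 0 1; -0.18 -0.56 0 0 0 0 1; -0.19 -0.71 0 0 0 0 1; -0.18 -0.86 0 0 0 0 1; -0.16 -1.01 0 0 0 0 1; -0.12 -1.15 0 0 0 0 1; -0.07 -1.29 0 0 0 0 1; 0 -1.42 0 0 0 0 1'; python3 -c "
from h import *
d=grab('wrist'); cv2.imwrite('pics/w21.png',d['img'][:,:,::-1])
go([540.9,-98.1,143.8],-98.7)"
```

```text
clock: 20.88
eef_pos: [520.5, -44.8, 143.9]
tool_rot: [3.141, 0.0, -1.72]
force: [-1.1, 0.8, -0.4]
width: 22.6
at [520.5 -44.8 143.9] rot [180.    0.  -98.5] F [-1.1  0.8 -0.4] w 22.6 t 20.88 -> [1.242, -0.702, 0.003] [0.01, 0.01, 0.18]
clock: 21.72
eef_pos: [576.8, -53.8, 143.9]
tool_rot: [-3.141, 0.0, -1.72]
force: [-0.8, 1.5, -0.5]
width: 22.9
at [578.2 -55.2 144. ] rot [-179.8   -0.   -98.6] F [ 2.1 -1.3 -4.2] w 22.7 t 21.77 -> [1.2, 0.762, 0.004] [-0.15, -0.03, 0.12]
```

View pics/w21.png

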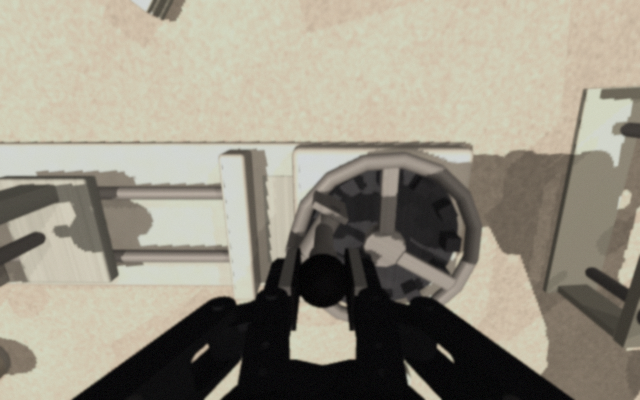

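```bash
python3 -m creep '0.08 -0.13 0 0 0 0 1; 0.18 -0.24 0 0 0 0 1; 0.28 -0.35 0 0 0 0 1; 0.4 -0.44 0 0 0 0 1; 0.52 -0.52 0 0 0 0 1; 0.65 -0.59 0 0 0 0 1; 0.79 -0.64 0 0 0 0 1; 0.94 -0.68 0 0 0 0 1; 1.09 -0.7 0 0 0 0 1; 1.23 -0.71 0 0 0 0 1'; python3 -m creep '0 0 0 0 0 0 1; 0 0 0 0 0 0 1'; python3 -c "
from h import *
d=grab('wrist'); cv2.imwrite('pics/w22.png',d['img'][:,:,::-1])
a=grab('scene'); crop(a,'sc22',(230,130,430,250),3.5)
go([540.9,-98.1,143.8],-98.7)"
```

```text
clock: 22.6
eef_pos: [597.1, -107.4, 144.0]
tool_rot: [-3.141, -0.0, -1.72]
force: [0.4, 2.0, -0.4]
width: 22.6
clock: 22.77
eef_pos: [596.7, -108.4, 144.0]
tool_rot: [-3.141, -0.002, -1.721]
force: [-0.3, -0.3, -1.5]
width: 23.0
at [ 596.8 -107.4  144. ] rot [-180.    -0.   -98.6] F [-0.3 -0.6 -1.4] w 23.0 t 22.87 -> [-0.021, 1.417, 0.004] [-0.01, -0.05, 0.13]
```

View pics/w22.png

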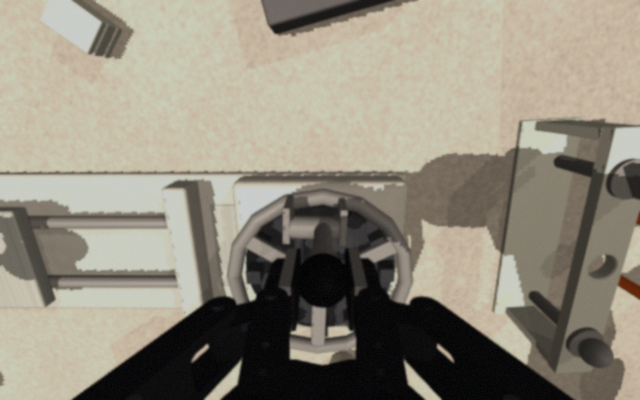

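View pics/sc22.png

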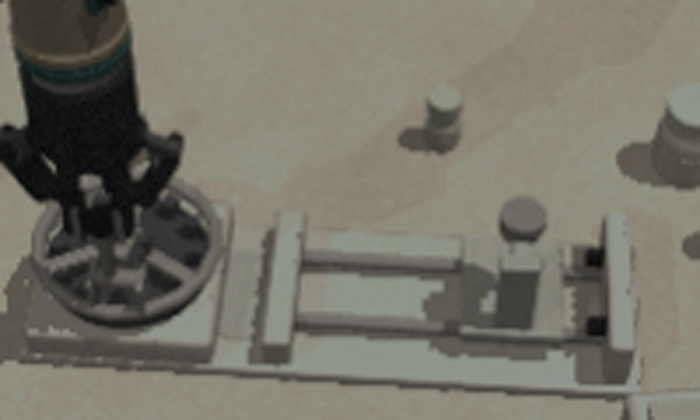

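```bash
python3 -m creep '0.02 0 0 0 0 0 1; 0.04 0 0 0 0 0 1; 0.06 0 0 0 0 0 1; 0.08 0 0 0 0 0 1; 0.08 0 0 0 0 0 1'; python3 -m creep '0.02 0 0 0 0 0 1; 0.04 0 0 0 0 0 1; 0.04 0 0 0 0 0 1'; python3 -c "
from h import *
a=grab('scene'); crop(a,'sc23',(350,170,430,250),8)
b=grab('side'); crop(b,'si23',(260,120,360,230),5)
go([540.9,-98.1,143.8],-98.7)
print(ctrl.boxes_of('scene','tamper')[:3])
u=np.array([.148,.989,0])
L=np.array([572,94,132]); print(proj(a,[L,L+110*u]),proj(b,[L,L+110*u]))"
```

```text
clock: 23.28
eef_pos: [596.6, -109.5, 144.0]
tool_rot: [-3.141, 0.0, -1.719]
force: [-0.5, 0.6, -0.1]
width: 23.0
clock: 23.53
eef_pos: [596.4, -111.0, 144.0]
tool_rot: [-3.141, 0.001, -1.72]
force: [0.1, 2.4, -1.8]
width: 22.7
at [ 596.4 -111.   144. ] rot [-180.     0.   -98.5] F [ 0.2  2.1 -0.9] w 22.8 t 23.63 -> [-0.114, 1.419, 0.004] [-0.01, 0.02, 0.18]
[{'rect': [149.4, 199.0, 164.6, 216.7], 'score': 0.46}, {'rect': [374.3, 183.4, 385.8, 199.3], 'score': 0.42}]
[[336.6730113  187.81840639]
 [378.67532654 190.14189225]] [[304.52261867 171.06078012]
 [300.29708545 149.77462996]]
```

View pics/sc23.png

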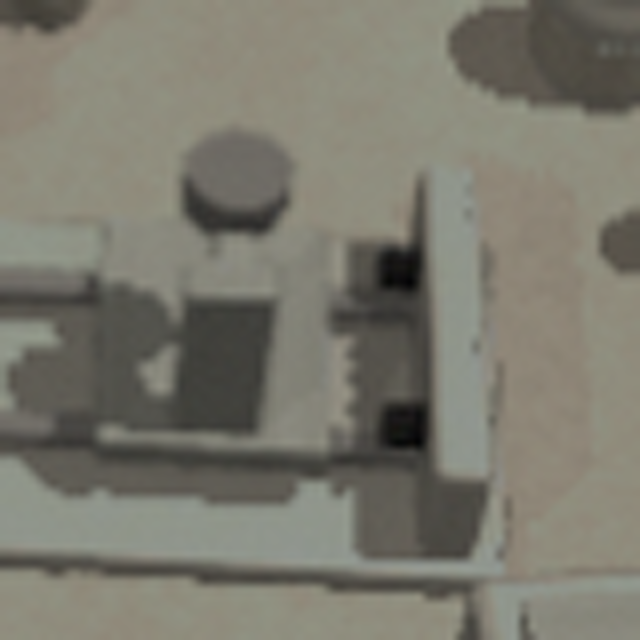

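View pics/si23.png

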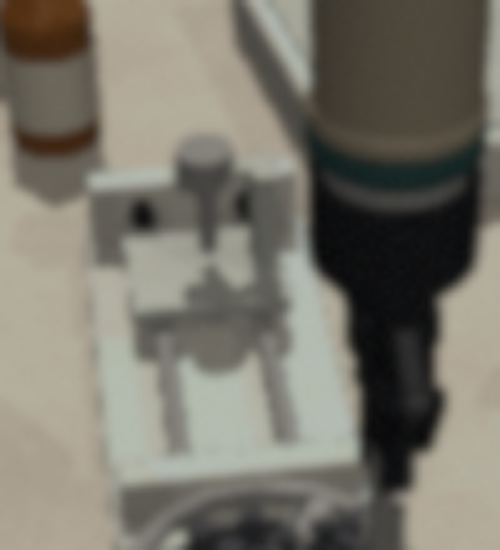

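```bash
python3 -m creep '0.02 0 0 0 0 0 1; 0.04 0 0 0 0 0 1; 0.04 0 0 0 0 0 1; 0.04 0 0 0 0 0 1'; python3 -m creep '0.02 0 0 0 0 0 1; 0.04 0 0 0 0 0 1; 0.04 0 0 0 0 0 1;0.04 0 0 0 0 0 1'
```

```text
clock: 24.02
eef_pos: [596.4, -111.3, 143.9]
tool_rot: [-3.141, 0.002, -1.719]
force: [1.6, 4.7, -0.8]
width: 22.6
clock: 24.35
eef_pos: [596.5, -111.6, 144.0]
tool_rot: [-3.141, 0.004, -1.718]
force: [1.9, 7.0, -1.3]
width: 23.0
```

```bash
python3 -m creep '-0.04 0 0 0 0 0 1; -0.06 0 0 0 0 0 1; -0.06 0 0 0 0 0 1'; python3 -m creep '0 0 0 0 0 0 0.6; 0 0 0 0 0 0 0.5; 0 0 0 0 0 0 0.4; 0 0 0 0 0 0 0.2; 0 0 0 0 0 0 0; 0 0 0 0 0 0 0; 0 0 0 0 0 0 0'; python3 -c "
from h import *
d=grab('wrist'); crop(d,'w24',(160,60,480,330),2.4)
go([540.9,-98.1,143.8],-98.7)"
```

```text
clock: 24.6
eef_pos: [596.3, -111.3, 143.9]
tool_rot: [-3.141, 0.001, -1.719]
force: [1.2, 5.5, -0.6]
width: 22.6
clock: 25.18
eef_pos: [596.1, -112.5, 144.0]
tool_rot: [-3.141, -0.0, -1.72]
force: [0.1, -0.4, -0.2]
width: 85.2
at [ 596.1 -112.4  144. ] rot [-180.    -0.   -98.5] F [0.3 0.  0.5] w 85.5 t 25.23 -> [-0.147, 1.418, 0.004] [-0.01, -0.01, 0.16]
```

View pics/w24.png

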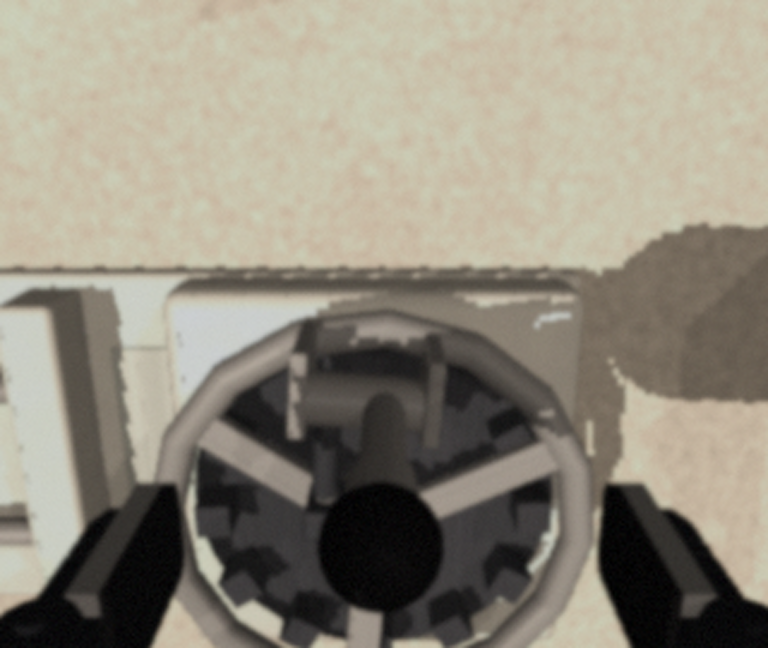

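```bash
python3 -m creep '0 0 -0.2 0 0 0 0; 0 0 -0.5 0 0 0 0; 0 0 -1 0 0 0 0; 0 0 -1.5 0 0 0 0; 0 0 -2 0 0 0 0; 0 0 -2.2 0 0 0 0; 0 0 -2.2 0 0 0 0'; python3 -c "
from h import *
d=grab('wrist'); cv2.imwrite('pics/w25.png',d['img'][:,:,::-1])
crop(d,'w25c',(230,90,410,290),3)
go([540.9,-98.1,143.8],-98.7)
c=np.array([538.9,-97.8,0])
for t in (364,):
  f=np.radians(-8.5-t); e=np.array([np.cos(f),np.sin(f),0]); h=c+56*e+[0,0,92]
  print('hinge',h,proj(d,h))
  for th in (1.4,1.5,1.53,1.57,1.6): print(th,proj(d,h+66*(-np.cos(th)*e+[0,0,np.sin(th)])))
  print('rim ctr',proj(d,c+[0,0,70]))
"
```

```text
clock: 25.82
eef_pos: [597.6, -112.5, 234.5]
tool_rot: [-3.137, -0.0, -1.72]
force: [0.7, 0.6, 1.1]
width: 85.4
at [ 596.6 -112.2  232.8] rot [-179.9    0.   -98.5] F [ 0.   0.3 -0.9] w 85.3 t 25.87 -> [-0.142, 1.433, 2.222] [-0.12, 0.0, 0.17]
hinge [ 593.5725764  -109.92061838   92.        ] [[319.44455402 193.73425408]]
1.4 [[317.78699785 231.27369378]]
1.5 [[318.31007164 223.98112538]]
1.53 [[318.47240304 221.68252793]]
1.57 [[318.69203844 218.54745656]]
1.6 [[318.85883655 216.14789438]]
rim ctr [[316.29562157 236.35869509]]
```

View pics/w25c.png

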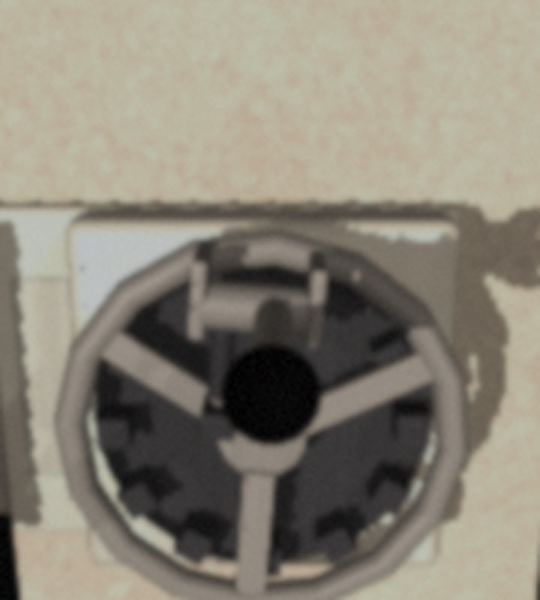

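```bash
python3 -m creep '0 0.3 0 0 0 0 0; 0 0.8 0 0 0 0 0; 0 1.3 0 0 0 0 0; 0 1.7 0 0 0 0 0; 0 2 0 0 0 0 0; 0 2 0 0 0 0 0; 0 2 0 0 0 0 0'; python3 -c "
from h import *
d=grab('wrist'); cv2.imwrite('pics/w26.png',d['img'][:,:,::-1])
crop(d,'w26c',(260,20,390,200),4)
b=grab('side'); crop(b,'si26',(270,120,370,280),4.5)
go([540.9,-98.1,143.8],-98.7)
c=np.array([538.9,-97.8,0])
f=np.radians(-8.5-364); e=np.array([np.cos(f),np.sin(f),0]); h=c+56*e+[0,0,92]
print('hinge',h,proj(d,h), proj(d,h+[0,0,10]))
for th in (1.4,1.5,1.53,1.57,1.6): print(th,proj(d,h+66*(-np.cos(th)*e+[0,0,np.sin(th)])))
"
```

```text
clock: 26.45
eef_pos: [516.6, -100.1, 231.2]
tool_rot: [3.14, 0.0, -1.72]
force: [0.3, 0.8, 0.9]
width: 85.4
at [ 517.8 -100.3  231.4] rot [-180.    -0.   -98.5] F [-0.  -0.4 -0.2] w 85.2 t 26.55 -> [-0.141, -0.562, 2.191] [-0.01, -0.0, 0.17]
hinge [ 593.5725764  -109.92061838   92.        ] [[319.31396271 105.05312867]] [[319.20546063 105.2846371 ]]
1.4 [[317.37959974 123.86179696]]
1.5 [[317.97306805 114.10594025]]
1.53 [[318.15784361 111.10224115]]
1.57 [[318.40822448 107.05597784]]
1.6 [[318.59863169 103.99675771]]
```

View pics/w26c.png

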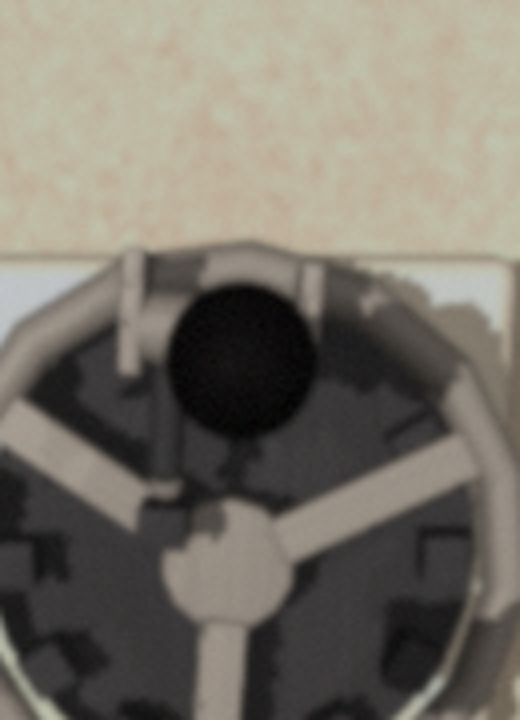

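View pics/si26.png

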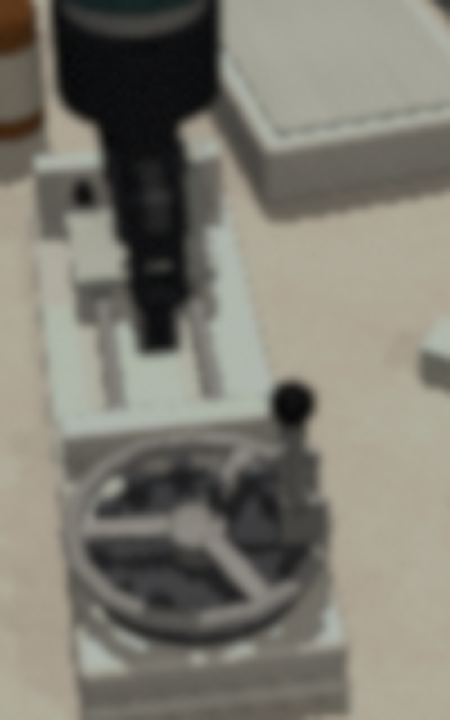

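```bash
python3 -c "
from h import *
go([550,-100.8,145],-98.5)
b=grab('side'); c=np.array([538.9,-97.8,0])
f=np.radians(-8.5-364); e=np.array([np.cos(f),np.sin(f),0]); h=c+56*e+[0,0,92]
s=lambda p:(proj(b,p)[0]-[270,120])*4.5
print(s(h))
for th in (1.4,1.5,1.57,1.6): print(th,s(h+66*(-np.cos(th)*e+[0,0,np.sin(th)])))
"
```

```text
at [ 517.8 -100.3  231.4] rot [-180.    -0.   -98.5] F [-0.  -0.4 -0.2] w 85.2 t 26.55 -> [-0.108, -0.797, 2.161] [-0.01, -0.0, -0.03]
[291.76579845 489.51775409]
1.4 [273.05134578 403.95738279]
1.5 [285.38282074 402.13158327]
1.57 [294.0618678  401.39701194]
1.6 [297.77912399 401.22055318]
```

```bash
python3 -m creep '-0.1 -0.4 0.2 0 0 0 0.6; -0.1 -0.8 0.7 0 0 0 1; -0.1 -0.8 1.3 0 0 0 1; -0.1 -0.8 1.8 0 0 0 1; -0.1 -0.8 2.15 0 0 0 1; -0.1 -0.8 2.15 0 0 0 1; -0.1 -0.8 2.15 0 0 0 1'; python3 -m creep '0.01 -0.1 0 0 0 0 1; 0.02 -0.2 0 0 0 0 1; 0.03 -0.3 0 0 0 0 1; 0.035 -0.35 0 0 0 0 1; 0.04 -0.4 0 0 0 0 1; 0.04 -0.4 0 0 0 0 1'; python3 -c "
from h import *
d=grab('wrist'); crop(d,'w27',(220,120,420,330),2.8)
go([550,-100.8,145],-98.5)"
```

```text
clock: 27.18
eef_pos: [549.4, -101.1, 145.2]
tool_rot: [3.14, -0.0, -1.72]
force: [0.6, 0.4, -0.3]
width: 0.8
clock: 27.68
eef_pos: [565.5, -105.1, 146.3]
tool_rot: [-3.14, 0.0, -1.72]
force: [0.7, 0.2, -0.2]
width: 0.2
at [ 565.1 -105.1  146.1] rot [-180.    -0.   -98.5] F [-0.6 -0.1 -0.1] w -0.2 t 27.73 -> [-0.051, 0.389, 0.028] [-0.03, -0.0, -0.04]
```

View pics/w27.png

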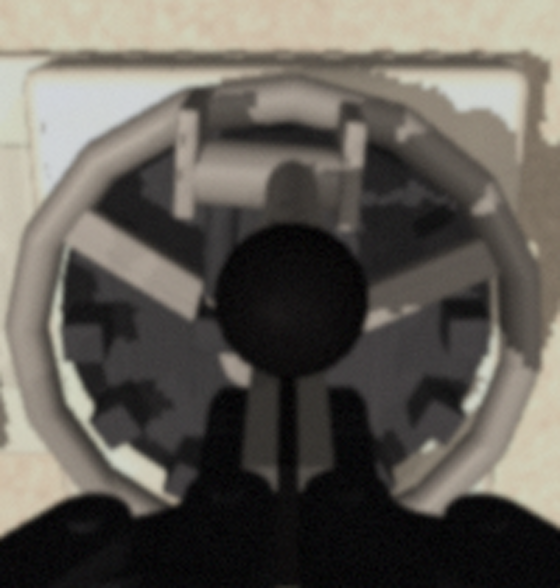

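```bash
python3 -m creep '0 -0.05 0.03 0 0 0 1; 0 -0.05 0.03 0 0 0 1'; python3 -m creep '0 -0.05 0 0 0 0 1; 0 -0.05 0 0 0 0 1';  python3 -m creep '0 -0.05 0 0 0 0 1; 0 -0.05 0 0 0 0 1'
```

```text
clock: 27.9
eef_pos: [567.0, -105.3, 144.6]
tool_rot: [-3.142, 0.0, -1.72]
force: [0.5, -0.7, 0.1]
width: 0.1
clock: 28.07
eef_pos: [569.1, -105.6, 144.7]
tool_rot: [-3.141, 0.0, -1.72]
force: [0.4, 0.2, -0.7]
width: 0.3
clock: 28.23
eef_pos: [571.2, -106.0, 144.7]
tool_rot: [-3.141, -0.0, -1.72]
force: [0.2, 0.3, 0.2]
width: -0.1
```

```bash
python3 -m creep '0 -0.05 0 0 0 0 1; 0 -0.05 0 0 0 0 1'; python3 -m creep '0 -0.05 0 0 0 0 1; 0 -0.05 0 0 0 0 1';  python3 -c "
from h import *
d=grab('wrist'); crop(d,'w28',(220,120,420,330),2.8)"
```

```text
clock: 28.4
eef_pos: [572.9, -106.3, 144.7]
tool_rot: [3.142, -0.0, -1.72]
force: [0.0, 0.4, -0.6]
width: 0.3
clock: 28.57
eef_pos: [573.3, -106.3, 144.2]
tool_rot: [3.138, 0.0, -1.72]
force: [-2.3, 0.1, 0.3]
width: -0.1
```

View pics/w28.png

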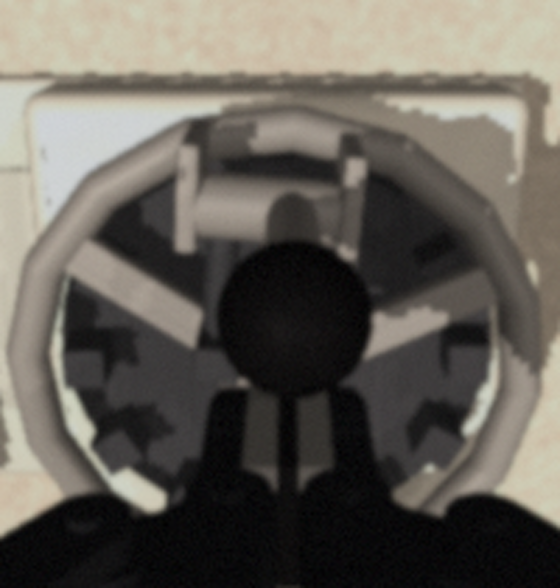

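```bash
python3 -m creep '0 -0.04 0 0 0 0 1; 0 -0.04 0 0 0 0 1'; python3 -m creep '0 -0.04 0 0 0 0 1; 0 -0.04 0 0 0 0 1';python3 -m creep '0 -0.04 0 0 0 0 1; 0 -0.04 0 0 0 0 1';  python3 -c "
from h import *
d=grab('wrist'); crop(d,'w29',(220,120,420,330),2.8)"
```

```text
clock: 28.78
eef_pos: [573.6, -106.3, 143.9]
tool_rot: [3.136, 0.0, -1.72]
force: [-5.6, 0.8, 0.4]
width: -0.4
clock: 28.95
eef_pos: [573.9, -106.4, 143.5]
tool_rot: [3.133, 0.0, -1.72]
force: [-7.8, 1.5, 2.0]
width: -0.1
clock: 29.12
eef_pos: [574.1, -106.4, 143.1]
tool_rot: [3.13, 0.0, -1.72]
force: [-10.2, 1.4, 1.6]
width: -0.3
```

View pics/w29.png

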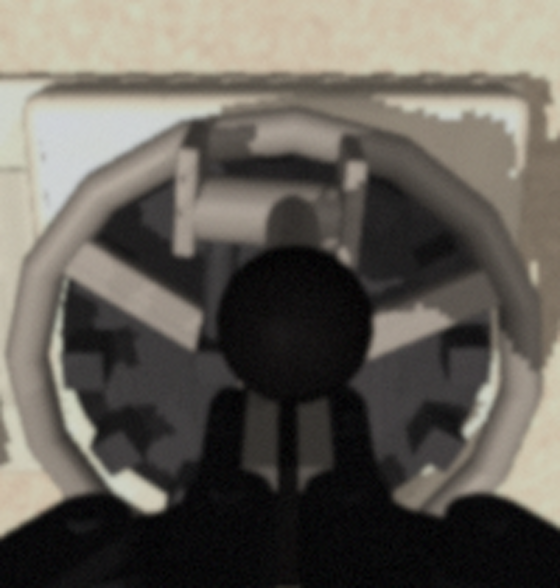

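The crank takes 10 N outward with no snap travel, so it is latched and against its stop. I'll retreat and do a final check.

```bash
python3 -m creep '0 0.2 0 0 0 0 1; 0 0.6 0 0 0 0 1; 0 0.8 -0.3 0 0 0 1; 0 0.8 -1 0 0 0 1; 0 0.8 -1.8 0 0 0 1; 0 0.8 -2.6 0 0 0 1; -0.4 1.2 -3.2 0 0 0 0.5; -0.4 2 -3.4 0 0 0 0; -0.4 2.4 -3.4 0 0 0 0; -0.4 2.4 -3.4 0 0 0 0'; python3 -m creep '0 0 0 0 0 0 0; 0 0 0 0 0 0 0; 0 0 0 0 0 0 0; 0 0 0 0 0 0 0';  python3 -c "
from h import *
d=grab('wrist'); cv2.imwrite('pics/w30.png',d['img'][:,:,::-1])
a=grab('scene'); cv2.imwrite('pics/sc30.png',a['img'][:,:,::-1]); crop(a,'sc30c',(140,130,440,250),2.6)
b=grab('side'); crop(b,'si30',(260,120,400,350),2.6)
go([0,0,0])"
```

```text
clock: 30.0
eef_pos: [485.0, -76.7, 282.2]
tool_rot: [-3.14, 0.001, -1.719]
force: [-0.4, -1.0, -0.1]
width: 48.3
clock: 30.33
eef_pos: [487.8, -77.4, 280.4]
tool_rot: [-3.141, -0.0, -1.72]
force: [-1.0, -0.5, 0.2]
width: 85.3
at [487.3 -77.3 280.3] rot [180.   -0.  -98.5] F [0.4 0.7 0.1] w 85.5 t 30.48 -> [-0.102, 12.332, 7.012]
```

View pics/sc30c.png

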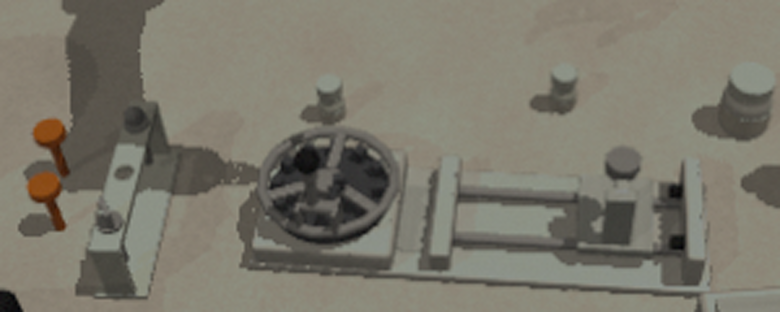

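View pics/si30.png

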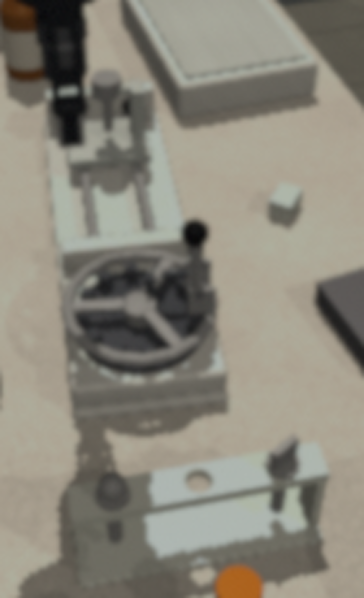

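View pics/w30.png

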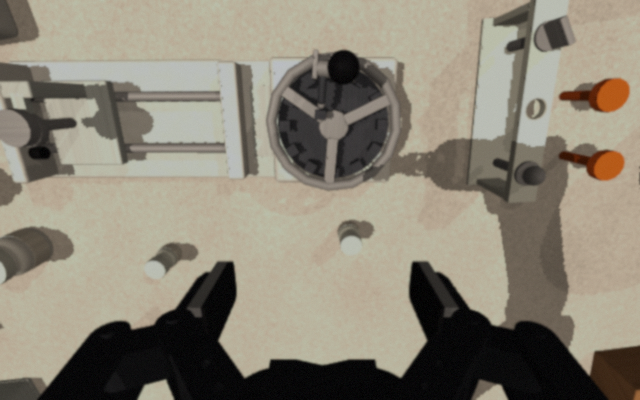

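```bash
python3 -c "
from h import *
a=grab('scene')
P=onz(a,[(337.4,188.7),(379.6,190.5)],132); print(P, np.linalg.norm(P[1]-P[0]))
go([0,0,0])"
```

```text
[[575.23160657  95.61080074 132.        ]
 [589.69979155 205.01829661 132.        ]] 110.35999514359042
at [487.2 -77.3 280.4] rot [180.   -0.  -98.5] F [ 0.7 -0.1 -0.1] w 85.3 t 30.53 -> [-0.102, 12.328, 7.014]
```

The carriage has travelled about 110 mm, so it is home. Handing in.

```bash
python3 -c "
from cell import ctrl
print(ctrl.finish_job())"
```

```text
the job is handed in; nothing more can be done
None
```

The job is done and handed in at about 30.5 s. The flat-disc tamper hangs by its head in the loop, the crank stands latched upright, and I wound the wheel one clockwise turn onto its stop.

**Last checks that passed**
- **Tamper:** the last pictures show it hanging in the loop, and it moved about 110.4 mm with the carriage, against 110 mm for fully home.
- **Wheel:** it turned until the force rose to about 7 N with almost no further movement, which I took for the stop.
- **Other things:** the ball probe, paddle, orange look-alikes, vials and jar look where they were in the first pictures. I compared these by eye only. The robot is clear of everything.

**Checks that disagreed**
- **Crank angle:** picture estimates after release ran from about 1.51 to 1.56 rad, partly below the 1.53 latch limit. I then pushed the knob outward with closed fingers. It held about 10 N without snapping further, where the spring ball takes only 2 to 4 N, so I judged it latched.
- **Carriage gap:** the scene picture seems to show a small gap between the carriage deck and the rubber buffers. I relied on the wheel stop and the measured travel instead.

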